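# Fetch the spice jar from the slide-cover caddy

### The arm

A 7-joint arm with a two-finger parallel gripper is mounted at the origin on a cart in front of the work surface, level with it; the furniture and walls round the work are solid. World frame = base frame: x ahead of the robot, y to its left, z up, the work surface at z = 0. Lengths are in m, angles in degrees, forces in N, time in s.
With the tool pointing down it reaches from about 0.425 to 0.875 m from the base axis. Payload 4.7 kg.
Tool frame: the origin (TCP) lies on the centre line of the jaws, within the pads' length; the fingertips stand 14 mm ahead of it and the grasp point (between the pads) lies 5 mm behind it; z points along the fingers, y is the direction in which the jaws open and shut (so a half turn about z gives the same grasp; the last joint's range is limited). The gripper opens to 87 mm and grips with 3 to 60 N. Pads are 19 mm wide; open, the fingers measure 117 mm over their backs; the gripper's body (75 mm by 190 mm) begins 51 mm behind the grasp point.
Start: joints at [-72.875, 18.392, -4.016, 83.108, 1.295, 78.541, -3.26], TCP at [0.183, 0.624, 0.237] pointing down, gripper open.
Joint ranges: [-163.93, 163.93], [-17.29, 119.83], [-79.2, 71.16], [3.27, 140.29], [-89.18, 269.18], [5.43, 117.66], [-154.24, 154.24]. Speed limits (degrees/s): [147.25, 147.25, 180, 180, 180, 180, 180].

### API

Orientations are given as [roll, pitch, yaw] about the fixed x, y, z axes, in that order (R = Rz(yaw) Ry(pitch) Rx(roll)).
In Python, from cell import env gives the robot as it stands. The module is installed in compiled form; this text tells all that it offers.
- The arm moves only by the shell command python3 -m pendant 'ROWS' [FORCE]. ROWS is JSON, a list of rows, each an object of numbers: "rx", "ry", "rz": the turn, a rotation vector about the tool's x, y, z in degrees; "tx", "ty", "tz": the shift along the tool's x, y, z in mm; "jaw": the finger opening in mm, from 0 to 87. In form: [{"rx": .., "ry": .., "rz": .., "tx": .., "ty": .., "tz": .., "jaw": ..}, ...]. A call has 1 to 20 rows; each row shifts and turns the commanded pose from where the row before left it, along the tool's axes as they then stand; what a row does not reach is not made up. A row lasts 1/12 s, in which the tool goes at most 41.7 mm and 7.16 degrees, less where a joint would pass 70% of its speed; a pose out of reach is approached as far as the arm can. A call with a gripper value outside its range is refused whole. The fingers move at their own pace and stop on an object; FORCE is the grip in N (left out, the last holds). Time passes only in rows, so rows that do not move let the fingers close. It gives the time, the measured TCP pose, the force and the opening at its end, in the units of the state.
- env.get_obs(): the state, without advancing time (a new reading comes with each control period).
- env.read_camera(name): name is "side" or "top"; returns a dict with "img" (384x512x3 uint8, red, green, blue), "range_z" (384x512 float32, m along the optical axis (not along the pixel's ray), 0 where there is no reading), "vertical_fov" (degrees; the focal length in pixels is half the picture's height over the tangent of half this angle, whatever the lens; pixels are square), "cx", "cy" (the principal point, pixels), "distortion" ([k1, k2, p1, p2, k3] as OpenCV has them; the pictures are not rectified), "world_to_cam" (4x4, takes a point from world to camera coordinates). Camera axes: x right, y up, looking along -z (the intrinsics and any distortion apply to the point x, -y, -z); pixel columns grow to the right and rows downward; lengths in m; the calibration is good to about 2 mm. A picture is of the moment at which its call begins.
- env.sign_off(): hands the job in, once; it reports no verdict.
The state is a dict: "time_s": time; "qpos": joint angles; "joint_velocities": joint speeds; "effort": joint torques, N m; "tool_pos": TCP position; "tool_rot": TCP orientation; "force": force on the tool from outside, world axes, zero at the start; "wrist_torque": the same for the moment, N m; "grip_width": finger opening in m.
Only numpy, scipy, OpenCV 4.12 (cv2) and the standard library are available. Lean on these libraries where they do the work, as an engineer would, in place of code of your own. Each camera call takes 0.05 s, during which the arm holds its last target.

### The job

A small spice jar is shut up in the wooden caddy with the sloping top. Press the release tab on its cover down and keep it down while you slide the cover fully open to the left, then lift the jar out, stand it upright and gently in the middle of the brown saucer, and let go. Leave the cover open and do not disturb the other things or push the saucer about.

Things in the scene. Friction and masses are not known exactly. Their poses are not given: they have to be found in the camera images.
- caddy: Wooden caddy, fixed, 169 deep (x) x 284 wide (y) x 273 high mm, turned by up to 0.25 rad. Origin: on the surface, centre of its box (x -80 to 80 mm). x points from its low front to its back, y to its left, z up. Its top slopes up to the back at 28 deg (0.489 rad): 70 mm high at the front, 155 mm at the back; rails stand 11 mm over the slope along the front and back edges.
- ledge_front (a point): Middle of the front edge of a narrow ledge (40 deep x 284 x 8 mm) on top of the caddy's upright back board (front face at the caddy's x = 80 mm). The ledge is 265 to 273 mm high and juts out over the back half of the tab, so a tool pointing straight down cannot reach the tab: tilt it square to the slope, leaning back towards the robot.
- compartment (a point): Centre of the floor of the caddy's right compartment (6 mm over the surface; 144 mm in x, 128 mm in y, 123 mm free when the cover is open; walls 8 mm). The left half has only a recessed sloping panel, over which the cover slides. Reach in with the tool leaning back towards the robot (10 to 28 deg) so that the gripper's body clears the slope.
- cover (a joint): Flat cover, 168 (up the slope) x 138 x 6 mm, top 7 mm over the slope. Value: slide along its rails to the caddy's left (+y of the caddy), m; 0 shut, 0.128 fully open (end stop). Friction 1.5 N. It moves only while the tab is down: seven catches, 18 mm apart, lock it again wherever the tab is let up on the way; past 0.1235 it is clear of the last.
- tab (a joint): Press travel of the release tab, square to the slope and into it, m; 0 = up, 0.013 = bottomed. It frees the cover from 0.008 on. Spring: about 1.6 N to start, 4.2 N at 0.008, 5.8 N at 0.013; it springs back.
- tab_top (a point): Centre of the floor of the release tab, a steel thumb cup in the upper part of the cover, 33 mm in front of the back board. Floor level with the cover's top, 36 mm up the slope x 48 mm along the rails between two end lips 9.5 mm high, 5 mm thick, to push against. The point rides with tab and cover. Axes: x up the slope, y along the rails (opening), z out of the slope.
- jar_mid (a point): Spice jar with a white screw lid, round, 86 mm high, body 38 mm, lid (the top 16 mm) 36 mm across, 0.09 to 0.19 kg, standing upright in the caddy's right compartment, hidden until the cover is open. The point is on its axis half-way up, 43 mm above its foot; z is the jar's axis.
- saucer_mid (a point): Brown glazed saucer, loose, 147 mm across, 18 mm high at the rim, standing to the robot's right of the caddy. The point is the centre of its flat middle (10 mm above the surface, 86 mm across inside the rim's slope).
- other_jar: Bystander: a similar spice jar, 40 x 88 mm, standing outside behind the saucer; not the one wanted. Origin at its foot.
- wide_jar: Bystander: wide jar with a blue lid, 70 x 112 mm. Origin at its foot.
- vinegar: Bystander: clear bottle with a green cap, 55 x 200 mm, by the caddy's right rear corner. Origin at its foot.
- teapot: Bystander: small black cast teapot, 91 x 138 x 127 mm, left of the caddy. Origin at its foot.
- tin: Bystander: spice tin, 34 x 45 x 103 mm, left of the caddy. Origin at its foot.

How it is judged:
By the outcome, as a careful person would: the job done as asked, in the order asked, and still so for the second after the job is handed in, with the robot touching nothing.
It also fails if it takes over 58 s, if anything falls off the work surface, if the arm or the gripper's body presses on something with over 40 N, if the wrist force passes 120 N, or if a joint passes its speed limit or range.

## Working session

There is one attempt and no reset: what is moved stays moved. The work goes in short steps, Python scripts to look and compute and a shell command to move; the robot and the scene stay as the last step left them, time stands still between calls to the robot, and variables do not carry over. Pictures are saved under pics/ and viewed, and the job is handed in when it is done.

```bash
mkdir -p pics; ls; python3 - <<'E'
from cell import env
import cv2
o=env.get_obs()
for k,v in o.items(): print(k,v)
for n in ['side','top']:
    c=env.read_camera(n)
    cv2.imwrite(f'pics/{n}0.png',cv2.cvtColor(c['img'],cv2.COLOR_RGB2BGR))
    print({k:v for k,v in c.items() if k not in('img','range_z')})
E
```

```text
pics
time_s 0.0
qpos [-72.87356941  18.43788409  -4.01491803  83.17482536   1.29633661
  78.53846912  -3.25961789]
joint_velocities [ 0.02465355  0.03601233  0.00451483  0.03625388  0.02846688  0.01863401
 -0.01078293]
effort [ 6.76573363e-04 -4.91301906e+01 -4.03652675e-01 -3.12525272e+01
 -6.38778205e-02  4.42644081e-02  2.23811849e-04]
tool_pos [0.18255268 0.62330505 0.23547538]
tool_rot [-1.79894133e+02  7.14471003e-03  1.63683391e+02]
force [-0.70114228 -0.14589827  0.97425535]
wrist_torque [-0.07066515 -0.02736526 -0.01012956]
grip_width 0.08709049112672543
{'vertical_fov': 52.79064103472764, 'cx': 258.85759219113606, 'cy': 195.46705245871112, 'distortion': array([0.03730543, 0.        , 0.        , 0.        , 0.        ]), 'world_to_cam': array([[ 9.24705169e-01, -3.80683870e-01, -3.77203502e-04,
        -4.68529891e-01],
       [ 2.31817930e-01,  5.62313888e-01,  7.93765418e-01,
        -3.04964919e-01],
       [-3.01961584e-01, -7.34086427e-01,  6.08223905e-01,
        -1.09989494e+00],
       [ 0.00000000e+00,  0.00000000e+00,  0.00000000e+00,
         1.00000000e+00]])}
{'vertical_fov': 55.0328447899117, 'cx': 260.5003777928799, 'cy': 190.62221063686198, 'distortion': array([-0.12279063,  0.        ,  0.        ,  0.        ,  0.        ]), 'world_to_cam': array([[ 0.21531907, -0.9765166 ,  0.00728175, -0.07106568],
       [ 0.89965724,  0.2012609 ,  0.38744148, -0.54522825],
       [-0.37980857, -0.07687246,  0.92186554, -1.40281937],
       [ 0.        ,  0.        ,  0.        ,  1.        ]])}
```

View pics/side0.png

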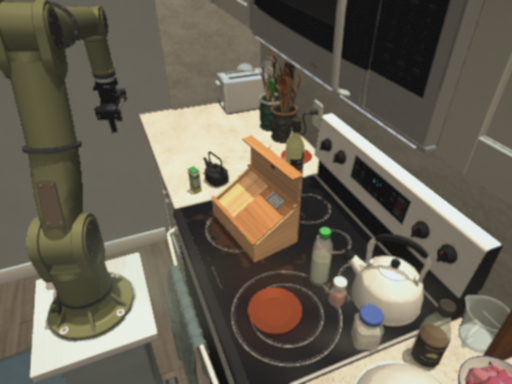

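View pics/top0.png

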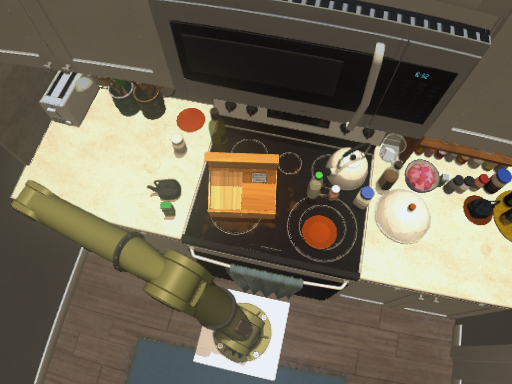

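```bash
cat > h.py <<'E'
from cell import env
import numpy as np, cv2
from scipy.spatial.transform import Rotation as R
def K(c):
    f=c['img'].shape[0]/2/np.tan(np.radians(c['vertical_fov'])/2)
    return np.array([[f,0,c['cx']],[0,f,c['cy']],[0,0,1]])
def rays(c,uv):
    n=cv2.undistortPoints(np.array(uv,float).reshape(-1,1,2),K(c),c['distortion']).reshape(-1,2)
    return np.c_[n[:,0],-n[:,1],-np.ones(len(n))]
def world(c,uv,d=None):
    uv=np.array(uv,float).reshape(-1,2)
    if d is None: d=np.array([c['range_z'][int(round(v)),int(round(u))] for u,v in uv])
    p=rays(c,uv)*np.array(d).reshape(-1,1)
    T=np.linalg.inv(c['world_to_cam']); return p@T[:3,:3].T+T[:3,3]
def onz(c,uv,z):
    T=np.linalg.inv(c['world_to_cam']); r=rays(c,uv)@T[:3,:3].T; o=T[:3,3]
    return o+r*((z-o[2])/r[:,2:3])
def proj(c,P):
    P=np.array(P,float).reshape(-1,3); M=c['world_to_cam']; q=P@M[:3,:3].T+M[:3,3]
    return cv2.projectPoints(q*[1,-1,-1],np.zeros(3),np.zeros(3),K(c),c['distortion'])[0].reshape(-1,2)
def cloud(c):
    h,w=c['range_z'].shape; u,v=np.meshgrid(np.arange(w),np.arange(h))
    return world(c,np.c_[u.ravel(),v.ravel()],c['range_z'].ravel()).reshape(h,w,3)
def crop(c,name,u0,v0,u1,v1,s,pts=None):
    im=cv2.cvtColor(c['img'],cv2.COLOR_RGB2BGR)[v0:v1,u0:u1]
    im=cv2.resize(im,None,fx=s,fy=s,interpolation=cv2.INTER_CUBIC)
    if pts is not None:
        for p in pts: cv2.circle(im,tuple(int(x) for x in ((p-[u0,v0]+.5)*s)),3,(255,0,255),1)
    cv2.imwrite('pics/'+name,im)
E
python3 - <<'E'
from h import *
for n,b in [('side',(200,130,400,360)),('top',(150,110,390,260))]:
    c=env.read_camera(n); np.savez(n+'0.npz',**c)
    crop(c,n+'c.png',*b,3)
    P=cloud(c)
    if n=='side':
        for u,v in [(275,310),(268,310),(250,250),(325,232),(338,283),(370,313),(300,160),(276,200)]: print(u,v,P[v,u].round(3))
    else:
        for u,v in [(319,232),(318,177),(335,192),(366,192),(240,165),(230,190),(258,177),(260,205)]: print(u,v,P[v,u].round(3))
E
```

```text
275 310 [ 0.462 -0.226  0.013]
268 310 [ 0.445 -0.217  0.011]
250 250 [ 0.474 -0.006  0.033]
325 232 [ 0.625 -0.177  0.204]
338 283 [ 0.627 -0.264  0.093]
370 313 [ 0.64  -0.384  0.111]
300 160 [0.775 0.253 0.144]
276 200 [0.594 0.068 0.144]
319 232 [ 0.456 -0.224  0.014]
318 177 [ 0.617 -0.166  0.199]
335 192 [ 0.622 -0.256  0.082]
366 192 [ 0.639 -0.38   0.107]
240 165 [0.61  0.148 0.179]
230 190 [0.529 0.174 0.096]
258 177 [0.591 0.069 0.142]
260 205 [0.492 0.039 0.092]
```

View pics/sidec.png

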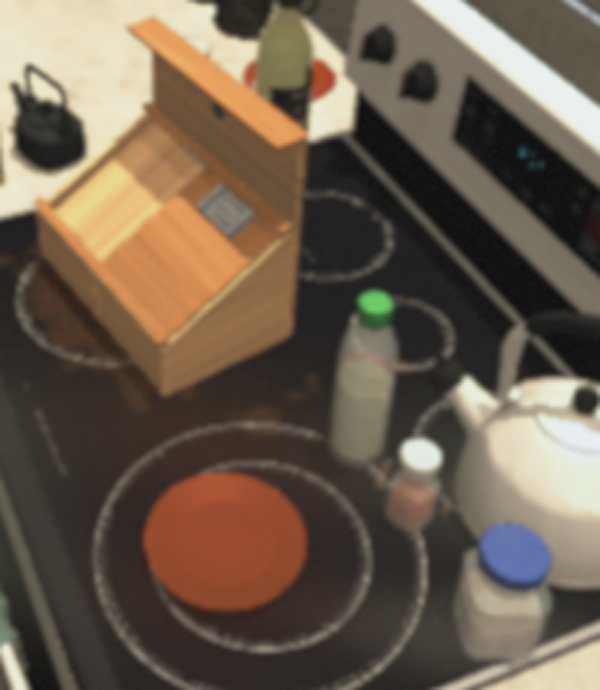

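View pics/topc.png

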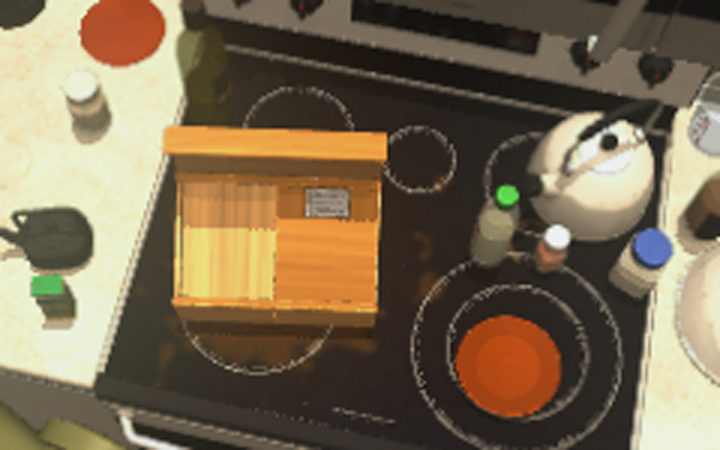

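```bash
python3 - <<'E'
from h import *
from scipy.optimize import least_squares
for n in ['side','top']:
    c=dict(np.load(n+'0.npz')); P=cloud(c); ok=c['range_z']>0
    m=ok&(P[...,2]>.262)&(P[...,2]<.285)&(P[...,0]>.5)&(P[...,0]<.8)&(P[...,1]>-.1)&(P[...,1]<.35)
    q=P[m]; r=cv2.minAreaRect(q[:,:2].astype(np.float32)); print(n,'ledge',m.sum(),r,np.median(q[:,2]))
    # slope points (cover region)
    m=ok&(P[...,0]>.44)&(P[...,0]<.66)&(P[...,1]>-.05)&(P[...,1]<.3)&(P[...,2]>.05)&(P[...,2]<.17)
    q=P[m]
    # ransac plane for cover: slope 28deg
    best=0
    rng=np.random.default_rng(0)
    for i in range(2000):
        a=q[rng.choice(len(q),3,False)]; nn=np.cross(a[1]-a[0],a[2]-a[0]); L=np.linalg.norm(nn)
        if L<1e-6: continue
        nn/=L; nn*=np.sign(nn[2])
        if abs(np.degrees(np.arccos(nn[2]))-28)>4: continue
        s=(abs((q-a[0])@nn)<.0025).sum()
        if s>best: best=s;b=(nn,a[0])
    inl=q[abs((q-b[1])@b[0])<.003]; ce=inl.mean(0); nn=np.linalg.svd(inl-ce)[2][2]; nn*=np.sign(nn[2])
    print('plane',best,nn,'tilt',np.degrees(np.arccos(nn[2])),'yaw',np.degrees(np.arctan2(-nn[1],-nn[0])),ce, cv2.minAreaRect(inl[:,:2].astype(np.float32)))
    # saucer
    m=ok&(np.hypot(P[...,0]-.456,P[...,1]+.224)<.1)&(P[...,2]>.007)&(P[...,2]<.03)
    q=P[m]; print('saucer',cv2.minEnclosingCircle(q[:,:2].astype(np.float32)),cv2.minAreaRect(q[:,:2].astype(np.float32)),np.percentile(q[:,2],[5,50,95]))
    for nm,x,y in [('vin',.625,-.177),('other',.627,-.264),('wide',.64,-.384)]:
        m=ok&(np.hypot(P[...,0]-x,P[...,1]-y)<.045)&(P[...,2]>.05); q=P[m]
        print(nm,q.mean(0),q[:,:2].min(0),q[:,:2].max(0),q[:,2].max())
E
```

```text
side ledge 740 ((0.6873971223831177, 0.1509227454662323), (0.22394828498363495, 0.28534477949142456), 10.266353607177734) 0.27431340095969486
plane 1497 [-0.46536511 -0.09497308  0.88000876] tilt 28.356579337139724 yaw 11.534692496511232 [0.54364109 0.06275203 0.12355873] ((0.5300474166870117, 0.12012262642383575), (0.170476496219635, 0.28162384033203125), 12.111345291137695)
saucer ((0.4590971767902374, -0.2256251871585846), 0.07585151493549347) ((0.4591708779335022, -0.22571200132369995), (0.1452317237854004, 0.14849211275577545), 9.135355949401855) [0.00975977 0.0143695  0.02125404]
vin [ 0.61424065 -0.18945505  0.51194445] [ 0.59089236 -0.22117728] [ 0.65568482 -0.13392628] 0.7723450472773736
other [ 0.61390485 -0.26629985  0.65322946] [ 0.60765282 -0.30799016] [ 0.65738215 -0.21973226] 0.7871120331756853
wide [ 0.6190958  -0.39626349  0.64745873] [ 0.60326011 -0.4285436 ] [ 0.6693495  -0.34270584] 0.8057873165478213
top ledge 751 ((0.6852049231529236, 0.15202632546424866), (0.2169429212808609, 0.28186383843421936), 9.660321235656738) 0.27130796140234703
plane 864 [-0.46035159 -0.09785175  0.88232729] tilt 28.075609703083916 yaw 12.000119198156359 [0.54484272 0.07172571 0.12142636] ((0.5331239700317383, 0.12428168952465057), (0.1705874800682068, 0.27806827425956726), 10.801701545715332)
saucer ((0.4592808485031128, -0.22450266778469086), 0.07482179999351501) ((0.4587661325931549, -0.2239774465560913), (0.14413154125213623, 0.14479446411132812), 75.13806915283203) [0.00746006 0.01183117 0.01937457]
vin [ 0.61745814 -0.17238546  0.81317931] [ 0.58213138 -0.22170889] [ 0.6605346  -0.13257684] 1.0006887113531442
other [ 0.62066175 -0.26490088  0.84658084] [ 0.60773195 -0.30883952] [ 0.66057776 -0.2193856 ] 1.0446261010926952
wide [ 0.62515414 -0.38417221  0.85010469] [ 0.60173099 -0.42862429] [ 0.67533967 -0.33923671] 1.079309378139431
```

```bash
python3 - <<'E'
from h import *
c=dict(np.load('side0.npz')); crop(c,'s1.png',205,130,310,265,5)
c=dict(np.load('top0.npz')); crop(c,'t1.png',198,145,288,225,8)
E
```

```text
(no output)
```

View pics/s1.png

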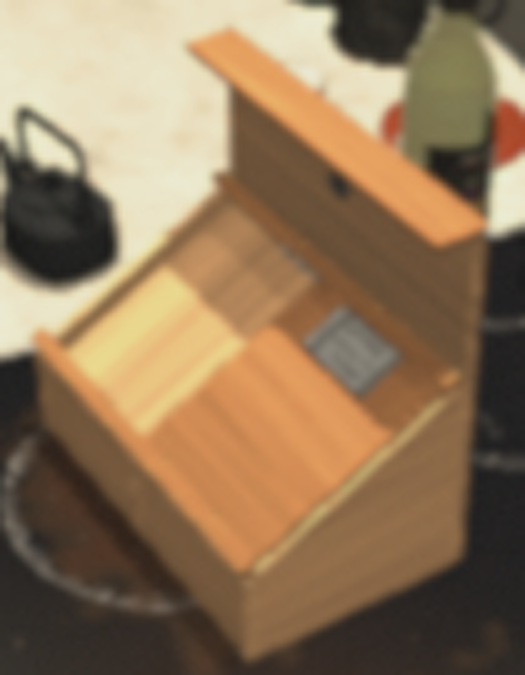

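View pics/t1.png

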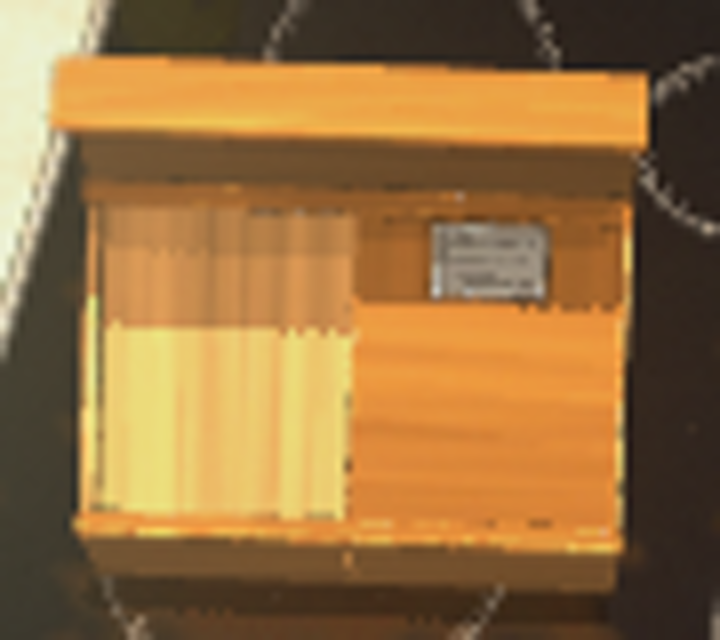

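```bash
cat > fit.py <<'E'
from h import *
from scipy.optimize import least_squares
cs=dict(np.load('side0.npz')); ct=dict(np.load('top0.npz'))
def S(p): return np.array(p)/5-.5+[205,130]
def T(p): return np.array(p)/8-.5+[198,145]
B=.089;F=.049;H=.273
picks=[('s',(231,27),(B,.142,H)),('s',(190,45),(F,.142,H)),('s',(485,222),(B,-.142,H)),('s',(440,238),(F,-.142,H)),
('s',(248,660),(-.08,-.142,0)),('s',(463,555),(B,-.142,0)),
('t',(57,57),(B,.142,H)),('t',(648,73),(B,-.142,H)),('t',(52,128),(F,.142,H)),('t',(647,148),(F,-.142,H)),('t',(615,592),(-.08,-.142,0))]
def W(p,L):
    L=np.atleast_2d(L); c,s=np.cos(p[2]),np.sin(p[2])
    return np.c_[p[0]+c*L[:,0]-s*L[:,1],p[1]+s*L[:,0]+c*L[:,1],L[:,2]]
def res(p,per=False):
    r=[]
    for k,uv,L in picks:
        c,f=(cs,S) if k=='s' else (ct,T)
        r.append(proj(c,W(p,L))[0]-f(uv))
    return np.array(r) if per else np.ravel(r)
sol=least_squares(res,[.55,.11,.2],loss='soft_l1')
p=sol.x
if __name__=='__main__':
    print(p,np.degrees(p[2])); print(res(p,True).round(2))
    np.save('caddy.npy',p)
    th=.489; up=np.array([np.cos(th),0,np.sin(th)]); n=np.array([-np.sin(th),0,np.cos(th)])
    # slope line: z=.07 at x=-.08
    tabx=.08-.033
    for tx in (.047,.051):
      base=np.array([tx,0,.07+(tx+.08)*np.tan(th)])+n*.007; base[0]; 
      for y in (-.065,-.067,-.071): print(tx,y,W(p,base+[0,y,0]))
    # measured tab from picks
    for c,f,q in ((cs,S,(352,350)),(ct,T,(490,262))):
        w=world(c,[f(q)])[0]; d=w[:2]-p[:2]; cc,s=np.cos(p[2]),np.sin(p[2])
        print('tab pick',w,'local',cc*d[0]+s*d[1],-s*d[0]+cc*d[1])
    pts=[(x,y,.07+(x+.08)*np.tan(th)) for x in(-.08,.08) for y in(-.142,.142)]+[(.049,y,.273) for y in(-.142,.142)]+[(.089,y,.273) for y in(-.142,.142)]+[(-.08,y,0) for y in(-.142,.142)]
    crop(cs,'s2.png',205,130,310,265,5,proj(cs,W(p,pts)))
    crop(ct,'t2.png',198,145,288,225,8,proj(ct,W(p,pts)))
E
python3 fit.py
```

```text
[0.53200356 0.12486282 0.18381633] 10.531900094677901
[[ 0.34 -0.25]
 [-1.56 -0.72]
 [ 1.09  0.25]
 [-0.92  1.33]
 [ 0.28  0.58]
 [-0.07  1.12]
 [-0.66 -0.64]
 [ 0.03 -0.3 ]
 [-1.05 -0.2 ]
 [ 0.01 -0.29]
 [ 0.28  0.03]]
0.047 -0.065 [[0.58685985 0.06894763 0.14375687]]
0.047 -0.067 [[0.58722541 0.06698132 0.14375687]]
0.047 -0.071 [[0.58795654 0.06304871 0.14375687]]
0.051 -0.065 [[0.59079246 0.06967876 0.14588529]]
0.051 -0.067 [[0.59115802 0.06771245 0.14588529]]
0.051 -0.071 [[0.59188916 0.06377984 0.14588529]]
tab pick [0.58879876 0.06490374 0.15005759] local 0.04487889218078718 -0.06933016319890035
tab pick [0.5891408  0.06549796 0.14547172] local 0.045323782107380646 -0.06880846574398046
```

```bash
python3 - <<'E'
import cv2,numpy as np
a=cv2.imread('pics/s2.png');b=cv2.imread('pics/t2.png')
a=cv2.resize(a,(375,482));b=cv2.resize(b,(425,378))
o=np.zeros((482,800,3),np.uint8);o[:,:375]=a;o[:378,375:]=b;cv2.imwrite('pics/st2.png',o)
E
```

```text
(no output)
```

View pics/st2.png

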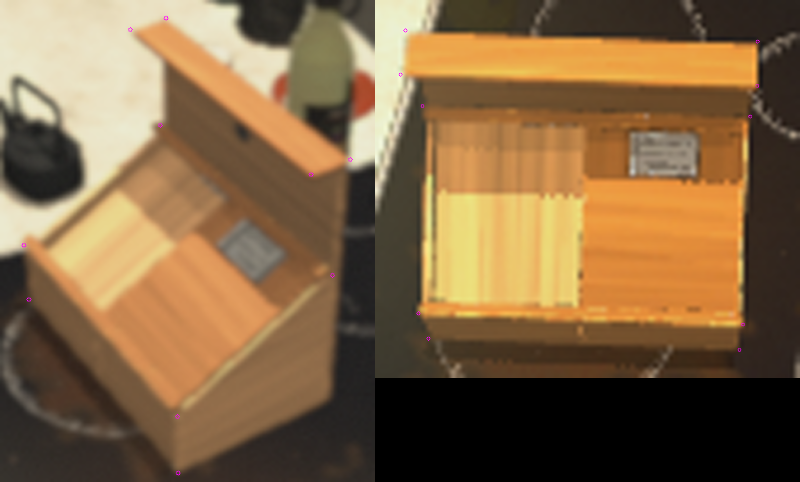

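```bash
cat > plan.py <<'E'
from h import *
p=np.load('caddy.npy'); th=.489
C=R.from_euler('z',p[2]).as_matrix()
def loc(L): return C@np.array(L)+[p[0],p[1],0]
def toloc(P): return C.T@(np.array(P)-[p[0],p[1],0])
def ori(lean): # tool z tilted lean (rad) off vertical, y=+caddy y
    z=np.array([np.sin(lean),0,-np.cos(lean)]); y=np.array([0,1,0]); return C@np.c_[np.cross(y,z),y,z]
n=C@[-np.sin(th),0,np.cos(th)]; up=C@[np.cos(th),0,np.sin(th)]; yl=C@[0,1,0]
tab=loc([.047,-.069,.1455])
def cur():
    o=env.get_obs(); return np.array(o['tool_pos']),R.from_euler('xyz',o['tool_rot'],degrees=True).as_matrix(),o
def delta(pos,rot=None):
    P,M,o=cur(); print('pos',P.round(4),'loc',toloc(P).round(4),'F',np.round(o['force'],1),'t',round(o['time_s'],2),'w',round(o['grip_width'],4))
    print('shift tool mm',(M.T@(np.array(pos)-P)*1000).round(1))
    if rot is not None:
        print('rotvec deg',np.degrees(R.from_matrix(M.T@rot).as_rotvec()).round(2))
E
python3 - <<'E'
from plan import *
delta(tab+.074*n,ori(th)); print(tab,n)
E
```

```text
pos [0.1826 0.6235 0.2359] loc [-0.2524  0.5541  0.2359] F [ 0.4  0.3 -0.6] t 0.2 w 0.087
shift tool mm [-517.5 -436.4   25.6]
rotvec deg [ -6.63 -27.51 -26.29]
[0.59082378 0.06561604 0.1455    ] [-0.46182969 -0.08586106  0.88280304]
```

```bash
python3 -m pendant '[{"tz":-30,"jaw":0},{"tz":-30},{"tx":-32,"ty":-27},{"tx":-32,"ty":-27},{"tx":-32,"ty":-27},{"tx":-32,"ty":-27},{"tx":-32,"ty":-27},{"tx":-32,"ty":-27},{"tx":-32,"ty":-27},{"tx":-32,"ty":-27},{"tx":-32,"ty":-27},{"tx":-32,"ty":-27},{"tx":-32,"ty":-27},{"tx":-32,"ty":-27},{"tx":-32,"ty":-27},{"tx":-32,"ty":-27},{},{},{}]'; python3 - <<'E'
from plan import *
delta(tab+.074*n,ori(th))
E
```

```text
pos [0.1826 0.6235 0.2359] loc [-0.2524  0.5541  0.2359] F [ 0.4  0.3 -0.6] t 0.2 w 0.087
shift tool mm [-517.5 -436.4   25.6]
rotvec deg [ -6.63 -27.51 -26.29]invalid input at $[0]: expected keys rx, ry, rz, tx, ty, tz, jaw
```

```bash
python3 -m pendant '[{"rx":0,"ry":0,"rz":0,"tx":0,"ty":0,"tz":-30,"jaw":0},{"rx":0,"ry":0,"rz":0,"tx":0,"ty":0,"tz":-30,"jaw":0},{"rx":0,"ry":0,"rz":0,"tx":-32,"ty":-27,"tz":0,"jaw":0},{"rx":0,"ry":0,"rz":0,"tx":-32,"ty":-27,"tz":0,"jaw":0},{"rx":0,"ry":0,"rz":0,"tx":-32,"ty":-27,"tz":0,"jaw":0},{"rx":0,"ry":0,"rz":0,"tx":-32,"ty":-27,"tz":0,"jaw":0},{"rx":0,"ry":0,"rz":0,"tx":-32,"ty":-27,"tz":0,"jaw":0},{"rx":0,"ry":0,"rz":0,"tx":-32,"ty":-27,"tz":0,"jaw":0},{"rx":0,"ry":0,"rz":0,"tx":-32,"ty":-27,"tz":0,"jaw":0},{"rx":0,"ry":0,"rz":0,"tx":-32,"ty":-27,"tz":0,"jaw":0},{"rx":0,"ry":0,"rz":0,"tx":-32,"ty":-27,"tz":0,"jaw":0},{"rx":0,"ry":0,"rz":0,"tx":-32,"ty":-27,"tz":0,"jaw":0},{"rx":0,"ry":0,"rz":0,"tx":-32,"ty":-27,"tz":0,"jaw":0},{"rx":0,"ry":0,"rz":0,"tx":-32,"ty":-27,"tz":0,"jaw":0},{"rx":0,"ry":0,"rz":0,"tx":-32,"ty":-27,"tz":0,"jaw":0},{"rx":0,"ry":0,"rz":0,"tx":-32,"ty":-27,"tz":0,"jaw":0},{"rx":0,"ry":0,"rz":0,"tx":0,"ty":0,"tz":0,"jaw":0},{"rx":0,"ry":0,"rz":0,"tx":0,"ty":0,"tz":0,"jaw":0}]'; python3 - <<'E'
from plan import *
delta(tab+.074*n,ori(th))
E
```

```text
time_s: 1.7
tool_pos: [0.5058, 0.1346, 0.2965]
tool_rot: [-180.0, 0.0, 163.3]
force: [-1.1, 0.8, -0.6]
grip_width: 0.0009
pos [0.5058 0.1346 0.2965] loc [-0.024   0.0143  0.2965] F [-1.1  0.8 -0.6] t 1.7 w 0.0009
shift tool mm [-70.3 -57.5  85.7]
rotvec deg [ -6.67 -27.48 -26.66]
```

```bash
python3 -m pendant '[{"rx":-1.11,"ry":-4.58,"rz":-4.44,"tx":0,"ty":0,"tz":0,"jaw":0},{"rx":-1.11,"ry":-4.58,"rz":-4.44,"tx":0,"ty":0,"tz":0,"jaw":0},{"rx":-1.11,"ry":-4.58,"rz":-4.44,"tx":0,"ty":0,"tz":0,"jaw":0},{"rx":-1.11,"ry":-4.58,"rz":-4.44,"tx":0,"ty":0,"tz":0,"jaw":0},{"rx":-1.11,"ry":-4.58,"rz":-4.44,"tx":0,"ty":0,"tz":0,"jaw":0},{"rx":-1.11,"ry":-4.58,"rz":-4.44,"tx":0,"ty":0,"tz":0,"jaw":0},{"rx":0,"ry":0,"rz":0,"tx":0,"ty":0,"tz":0,"jaw":0},{"rx":0,"ry":0,"rz":0,"tx":0,"ty":0,"tz":0,"jaw":0}]'; python3 - <<'E'
from plan import *
delta(tab+.074*n,ori(th))
E
```

```text
time_s: 2.37
tool_pos: [0.5052, 0.138, 0.2993]
tool_rot: [178.9, 24.7, -172.8]
force: [-0.6, 0.5, -0.8]
grip_width: 0.0003
pos [0.5052 0.138  0.2993] loc [-0.024   0.0178  0.2993] F [-0.6  0.5 -0.8] t 2.37 w 0.0003
shift tool mm [ -0.4 -86.3  96. ]
rotvec deg [-0.41 -3.26 -3.04]
```

```bash
python3 -m pendant '[{"rx":-0.4,"ry":-3.2,"rz":-3.0,"tx":0,"ty":0,"tz":0,"jaw":0},{"rx":0,"ry":0,"rz":0,"tx":0,"ty":-20,"tz":18,"jaw":0},{"rx":0,"ry":0,"rz":0,"tx":0,"ty":-20,"tz":18,"jaw":0},{"rx":0,"ry":0,"rz":0,"tx":0,"ty":-20,"tz":18,"jaw":0},{"rx":0,"ry":0,"rz":0,"tx":0,"ty":-20,"tz":18,"jaw":0},{"rx":0,"ry":0,"rz":0,"tx":0,"ty":0,"tz":0,"jaw":0},{"rx":0,"ry":0,"rz":0,"tx":0,"ty":0,"tz":0,"jaw":0},{"rx":0,"ry":0,"rz":0,"tx":0,"ty":0,"tz":0,"jaw":0}]'; python3 - <<'E'
from plan import *
delta(tab+.074*n,ori(th))
for nm in ('side','top'):
    c=env.read_camera(nm); crop(c,nm+'3.png',*((205,100,310,265) if nm=='side' else (190,130,310,230)),4)
E
python3 - <<'E'
import cv2,numpy as np
a=cv2.imread('pics/side3.png');b=cv2.imread('pics/top3.png')
b=cv2.resize(b,(380,317))
o=np.zeros((600,800,3),np.uint8);o[:a.shape[0],:a.shape[1]][:600]=a[:600];o[:317,420:]=b;cv2.imwrite('pics/st3.png',o)
E
```

```text
time_s: 3.03
tool_pos: [0.5508, 0.068, 0.236]
tool_rot: [179.1, 26.0, -171.4]
force: [-0.6, 0.2, 0.1]
grip_width: 0.0004
pos [0.5508 0.068  0.236 ] loc [ 0.0081 -0.0593  0.236 ] F [-0.6  0.2  0.1] t 3.03 w 0.0004
shift tool mm [ 7.  -9.9 24.4]
rotvec deg [ 0.04 -1.97 -1.72]
```

View pics/st3.png

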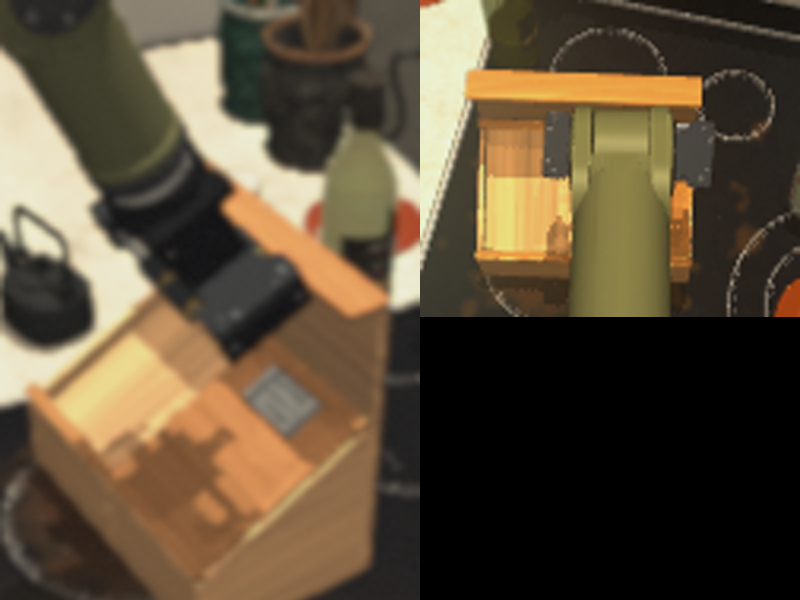

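```bash
python3 -m pendant '[{"rx":0,"ry":-1.0,"rz":-0.9,"tx":3.5,"ty":-5,"tz":0,"jaw":0},{"rx":0,"ry":-1.0,"rz":-0.9,"tx":3.5,"ty":-5,"tz":0,"jaw":0},{"rx":0,"ry":0,"rz":0,"tx":0,"ty":0,"tz":12,"jaw":0},{"rx":0,"ry":0,"rz":0,"tx":0,"ty":0,"tz":12,"jaw":0},{"rx":0,"ry":0,"rz":0,"tx":0,"ty":0,"tz":0,"jaw":0},{"rx":0,"ry":0,"rz":0,"tx":0,"ty":0,"tz":0,"jaw":0},{"rx":0,"ry":0,"rz":0,"tx":0,"ty":0,"tz":0,"jaw":0}]'; python3 - <<'E'
from plan import *
delta(tab+.014*n,ori(th))
E
```

```text
time_s: 3.72
tool_pos: [0.5569, 0.0576, 0.2112]
tool_rot: [-179.9, 28.0, -169.4]
force: [-0.3, 0.1, 0.4]
grip_width: 0.0003
pos [0.5569 0.0576 0.2112] loc [ 0.0122 -0.0707  0.2112] F [-0.3  0.1  0.4] t 3.72 w 0.0003
shift tool mm [ 0.1  1.8 60.3]
rotvec deg [-0.03  0.03  0.05]
```

```bash
python3 -m pendant '[{"rx":0,"ry":0,"rz":0,"tx":0,"ty":1,"tz":20,"jaw":0},{"rx":0,"ry":0,"rz":0,"tx":0,"ty":0.8,"tz":20,"jaw":0},{"rx":0,"ry":0,"rz":0,"tx":0,"ty":0,"tz":6,"jaw":0},{"rx":0,"ry":0,"rz":0,"tx":0,"ty":0,"tz":0,"jaw":0},{"rx":0,"ry":0,"rz":0,"tx":0,"ty":0,"tz":0,"jaw":0},{"rx":0,"ry":0,"rz":0,"tx":0,"ty":0,"tz":0,"jaw":0}]'; python3 - <<'E'
from plan import *
delta(tab+.014*n,ori(th))
c=env.read_camera('side'); P,M,o=cur()
crop(c,'s4.png',230,150,310,230,7,proj(c,[P+M[:,2]*.014,tab]))
c=env.read_camera('top')
crop(c,'t4.png',200,140,290,220,7)
E
```

```text
time_s: 4.22
tool_pos: [0.5782, 0.0631, 0.1711]
tool_rot: [-180.0, 28.1, -169.5]
force: [-0.4, -0.1, 1.0]
grip_width: 0.0005
pos [0.5782 0.0631 0.1711] loc [ 0.0341 -0.0692  0.1711] F [-0.4 -0.1  1. ] t 4.22 w 0.0005
shift tool mm [ 0.7  0.2 14.7]
rotvec deg [-0.04  0.06  0.01]
```

View pics/s4.png

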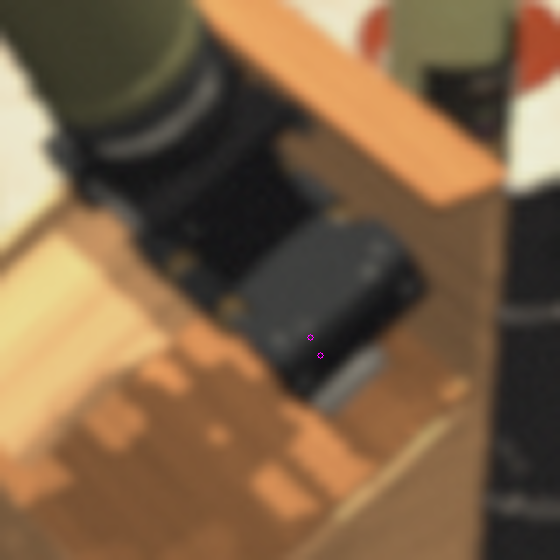

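```bash
python3 -m pendant '[{"rx":0,"ry":0,"rz":0,"tx":0.6,"ty":0,"tz":6,"jaw":0},{"rx":0,"ry":0,"rz":0,"tx":0,"ty":0,"tz":5,"jaw":0},{"rx":0,"ry":0,"rz":0,"tx":0,"ty":0,"tz":0,"jaw":0},{"rx":0,"ry":0,"rz":0,"tx":0,"ty":0,"tz":0,"jaw":0}]' 30;  python3 -m pendant '[{"rx":0,"ry":0,"rz":0,"tx":0,"ty":0,"tz":5,"jaw":0},{"rx":0,"ry":0,"rz":0,"tx":0,"ty":0,"tz":4,"jaw":0},{"rx":0,"ry":0,"rz":0,"tx":0,"ty":0,"tz":0,"jaw":0},{"rx":0,"ry":0,"rz":0,"tx":0,"ty":0,"tz":0,"jaw":0}]';python3 - <<'E'
from plan import *
delta(tab+.014*n,ori(th))
print(env.get_obs()['force']@n)
E
```

```text
time_s: 4.65
tool_pos: [0.5821, 0.0639, 0.1591]
tool_rot: [-179.9, 27.9, -169.5]
force: [0.6, 0.6, -0.2]
grip_width: 0.0002
time_s: 4.98
tool_pos: [0.5869, 0.0647, 0.152]
tool_rot: [-179.9, 28.0, -169.5]
force: [-0.9, -0.7, 2.1]
grip_width: 0.0006
pos [0.5869 0.0647 0.152 ] loc [ 0.0429 -0.0692  0.152 ] F [-0.9 -0.7  2.1] t 4.98 w 0.0006
shift tool mm [-0.5  0.1 -6.4]
rotvec deg [-0.05 -0.01  0.02]
2.3085312852144177
```

```bash
python3 -m pendant '[{"rx":0,"ry":0,"rz":0,"tx":0,"ty":0,"tz":4,"jaw":0},{"rx":0,"ry":0,"rz":0,"tx":0,"ty":0,"tz":0,"jaw":0},{"rx":0,"ry":0,"rz":0,"tx":0,"ty":0,"tz":0,"jaw":0}]';python3 - <<'E'
from plan import *
delta(tab+.014*n,ori(th))
print(env.get_obs()['force']@n)
E
python3 -m pendant '[{"rx":0,"ry":0,"rz":0,"tx":0,"ty":0,"tz":3,"jaw":0},{"rx":0,"ry":0,"rz":0,"tx":0,"ty":0,"tz":0,"jaw":0},{"rx":0,"ry":0,"rz":0,"tx":0,"ty":0,"tz":0,"jaw":0}]';python3 - <<'E'
from plan import *
delta(tab+.014*n,ori(th))
print(env.get_obs()['force']@n)
E
```

```text
time_s: 5.23
tool_pos: [0.5887, 0.065, 0.1486]
tool_rot: [-180.0, 28.0, -169.5]
force: [0.3, -0.4, 3.9]
grip_width: 0.0
pos [0.5887 0.065  0.1486] loc [ 0.0448 -0.0692  0.1486] F [ 0.3 -0.4  3.9] t 5.23 w 0.0
shift tool mm [ -0.5   0.2 -10.3]
rotvec deg [-0.04  0.    0.01]
3.3201035401401136
time_s: 5.48
tool_pos: [0.5901, 0.0653, 0.1459]
tool_rot: [-180.0, 28.0, -169.5]
force: [-1.9, -0.1, 4.8]
grip_width: 0.0004
pos [0.5901 0.0653 0.1459] loc [ 0.0462 -0.0691  0.1459] F [-1.9 -0.1  4.8] t 5.48 w 0.0004
shift tool mm [ -0.5   0.1 -13.2]
rotvec deg [-0.04  0.01  0.01]
5.079202009042758
```

```bash
python3 -m pendant '[{"rx":0,"ry":0,"rz":0,"tx":0,"ty":0,"tz":1,"jaw":0},{"rx":0,"ry":0,"rz":0,"tx":0,"ty":4,"tz":0,"jaw":0},{"rx":0,"ry":0,"rz":0,"tx":0,"ty":4,"tz":0,"jaw":0},{"rx":0,"ry":0,"rz":0,"tx":0,"ty":4,"tz":0,"jaw":0},{"rx":0,"ry":0,"rz":0,"tx":0,"ty":4,"tz":0,"jaw":0},{"rx":0,"ry":0,"rz":0,"tx":0,"ty":4,"tz":0,"jaw":0},{"rx":0,"ry":0,"rz":0,"tx":0,"ty":4,"tz":0,"jaw":0},{"rx":0,"ry":0,"rz":0,"tx":0,"ty":0,"tz":0,"jaw":0}]';python3 - <<'E'
from plan import *
delta(tab+.014*n,ori(th))
f=env.get_obs()['force'];print(f@n,f@yl,f@up)
c=env.read_camera('side'); crop(c,'s5.png',205,130,310,265,4)
E
```

```text
time_s: 6.15
tool_pos: [0.5858, 0.0895, 0.1457]
tool_rot: [-180.0, 28.0, -169.4]
force: [-8.8, -1.0, 12.1]
grip_width: 0.0005
pos [0.5858 0.0895 0.1457] loc [ 0.0464 -0.0446  0.1457] F [-8.8 -1.  12.1] t 6.15 w 0.0005
shift tool mm [ -0.4 -24.4 -13.5]
rotvec deg [-0.01 -0.    0.04]
14.79771572537048 0.6517508896224428 -2.082217580983623
```

View pics/s5.png

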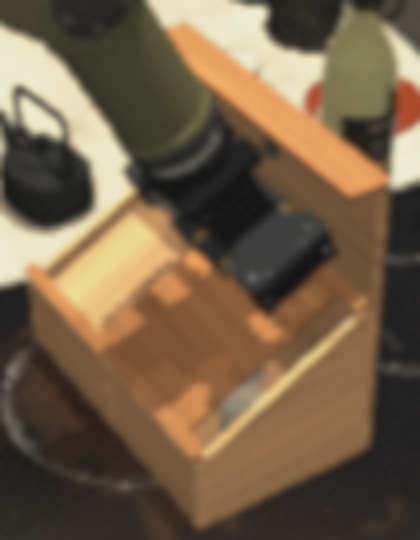

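```bash
python3 -m pendant '[{"rx":0,"ry":0,"rz":0,"tx":0,"ty":3,"tz":-0.7,"jaw":0},{"rx":0,"ry":0,"rz":0,"tx":0,"ty":5,"tz":0,"jaw":0},{"rx":0,"ry":0,"rz":0,"tx":0,"ty":5,"tz":0,"jaw":0},{"rx":0,"ry":0,"rz":0,"tx":0,"ty":5,"tz":0,"jaw":0},{"rx":0,"ry":0,"rz":0,"tx":0,"ty":5,"tz":0,"jaw":0},{"rx":0,"ry":0,"rz":0,"tx":0,"ty":5,"tz":0,"jaw":0}]';python3 - <<'E'
from plan import *
delta(tab+.014*n,ori(th))
f=env.get_obs()['force'];print(f@n,f@yl,f@up)
E
```

```text
time_s: 6.7
tool_pos: [0.5808, 0.1161, 0.1459]
tool_rot: [-179.9, 28.0, -169.5]
force: [-2.2, -2.0, 6.3]
grip_width: 0.0005
pos [0.5808 0.1161 0.1459] loc [ 0.0464 -0.0176  0.1459] F [-2.2 -2.   6.3] t 6.7 w 0.0005
shift tool mm [ -0.4 -51.5 -13.3]
rotvec deg [-0.08  0.02 -0.01]
6.74451659735597 -1.592316164285872 0.737214947824563
```

```bash
python3 -m pendant '[{"rx":0,"ry":0,"rz":0,"tx":0,"ty":5,"tz":0,"jaw":0},{"rx":0,"ry":0,"rz":0,"tx":0,"ty":5,"tz":0,"jaw":0},{"rx":0,"ry":0,"rz":0,"tx":0,"ty":5,"tz":0,"jaw":0},{"rx":0,"ry":0,"rz":0,"tx":0,"ty":5,"tz":0,"jaw":0},{"rx":0,"ry":0,"rz":0,"tx":0,"ty":5,"tz":0,"jaw":0},{"rx":0,"ry":0,"rz":0,"tx":0,"ty":5,"tz":0,"jaw":0},{"rx":0,"ry":0,"rz":0,"tx":0,"ty":5,"tz":0,"jaw":0},{"rx":0,"ry":0,"rz":0,"tx":0,"ty":5,"tz":0,"jaw":0}]';python3 - <<'E'
from plan import *
delta(tab+.014*n,ori(th))
f=env.get_obs()['force'];print(f@n,f@yl,f@up)
E
```

```text
time_s: 7.37
tool_pos: [0.5736, 0.1555, 0.1459]
tool_rot: [-179.9, 28.0, -169.5]
force: [-2.3, -2.3, 5.8]
grip_width: 0.0004
pos [0.5736 0.1555 0.1459] loc [0.0465 0.0225 0.1459] F [-2.3 -2.3  5.8] t 7.37 w 0.0004
shift tool mm [ -0.3 -91.6 -13.3]
rotvec deg [-0.07  0.02 -0.01]
6.35671557043795 -1.8190365251389233 0.30486561688827696
```

```bash
python3 -m pendant '[{"rx":0,"ry":0,"rz":0,"tx":0,"ty":5,"tz":0,"jaw":0},{"rx":0,"ry":0,"rz":0,"tx":0,"ty":5,"tz":0,"jaw":0},{"rx":0,"ry":0,"rz":0,"tx":0,"ty":5,"tz":0,"jaw":0},{"rx":0,"ry":0,"rz":0,"tx":0,"ty":5,"tz":0,"jaw":0},{"rx":0,"ry":0,"rz":0,"tx":0,"ty":5,"tz":0,"jaw":0},{"rx":0,"ry":0,"rz":0,"tx":0,"ty":5,"tz":0,"jaw":0},{"rx":0,"ry":0,"rz":0,"tx":0,"ty":3,"tz":0,"jaw":0},{"rx":0,"ry":0,"rz":0,"tx":0,"ty":0,"tz":0,"jaw":0}]';python3 - <<'E'
from plan import *
delta(tab+.014*n,ori(th))
f=env.get_obs()['force'];print(f@n,f@yl,f@up)
E
```

```text
time_s: 8.03
tool_pos: [0.5674, 0.1891, 0.1459]
tool_rot: [-180.0, 28.1, -169.4]
force: [-2.9, -0.2, 5.0]
grip_width: 0.0005
pos [0.5674 0.1891 0.1459] loc [0.0465 0.0567 0.1459] F [-2.9 -0.2  5. ] t 8.03 w 0.0005
shift tool mm [  -0.2 -125.7  -13.5]
rotvec deg [0.   0.04 0.06]
5.813858476478665 0.33081091084423564 -0.2035608493489937
```

```bash
for i in 1 2; do python3 -m pendant '[{"rx":0,"ry":0,"rz":0,"tx":0,"ty":2,"tz":0,"jaw":0},{"rx":0,"ry":0,"rz":0,"tx":0,"ty":2,"tz":0,"jaw":0},{"rx":0,"ry":0,"rz":0,"tx":0,"ty":0,"tz":0,"jaw":0}]'|head -0;python3 - <<'E'
from plan import *
delta(tab+.014*n)
f=env.get_obs()['force'];print(f@n,f@yl,f@up)
E
done
```

```text
pos [0.5668 0.1917 0.1458] loc [0.0464 0.0593 0.1458] F [-3.2 -3.   6.8] t 8.28 w 0.0005
shift tool mm [  -0.3 -128.4  -13.3]
7.706108911523749 -2.40322553635233 -0.08404423974201507
pos [0.5663 0.1936 0.1456] loc [0.0463 0.0613 0.1456] F [-3.4 -6.2  6.9] t 8.53 w 0.0007
shift tool mm [  -0.7 -130.4  -13. ]
8.20996776192762 -5.458682975904509 -0.6863025092883919Exception ignored on flushing sys.stdout:
BrokenPipeError: [Errno 32] Broken pipe
Exception ignored on flushing sys.stdout:
BrokenPipeError: [Errno 32] Broken pipe
```

```bash
python3 -m pendant '[{"rx":0,"ry":0,"rz":0,"tx":0,"ty":2,"tz":0,"jaw":0},{"rx":0,"ry":0,"rz":0,"tx":0,"ty":2,"tz":0,"jaw":0},{"rx":0,"ry":0,"rz":0,"tx":0,"ty":0,"tz":0,"jaw":0},{"rx":0,"ry":0,"rz":0,"tx":0,"ty":0,"tz":0,"jaw":0}]';python3 - <<'E'
from plan import *
delta(tab+.014*n)
f=env.get_obs()['force'];print(f@n,f@yl,f@up)
c=env.read_camera('side'); crop(c,'s6.png',205,130,310,265,4)
c=env.read_camera('top'); crop(c,'t6.png',195,140,295,225,6)
E
```

```text
time_s: 8.87
tool_pos: [0.5656, 0.1971, 0.1456]
tool_rot: [-179.8, 28.0, -169.6]
force: [-2.9, -6.9, 8.8]
grip_width: 0.0006
pos [0.5656 0.1971 0.1456] loc [0.0462 0.0648 0.1456] F [-2.9 -6.9  8.8] t 8.87 w 0.0006
shift tool mm [  -0.8 -133.9  -12.9]
9.657851456294628 -6.231306877006512 0.5027017943929342
```

View pics/s6.png

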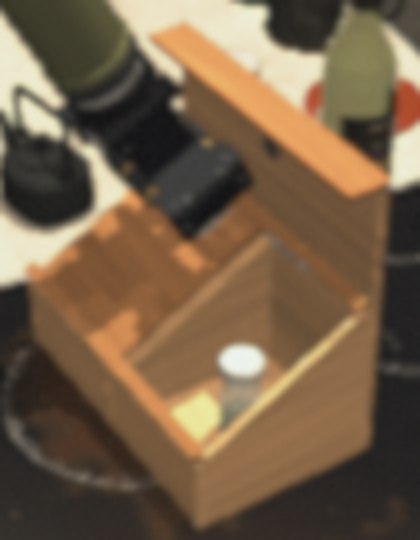

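View pics/t6.png

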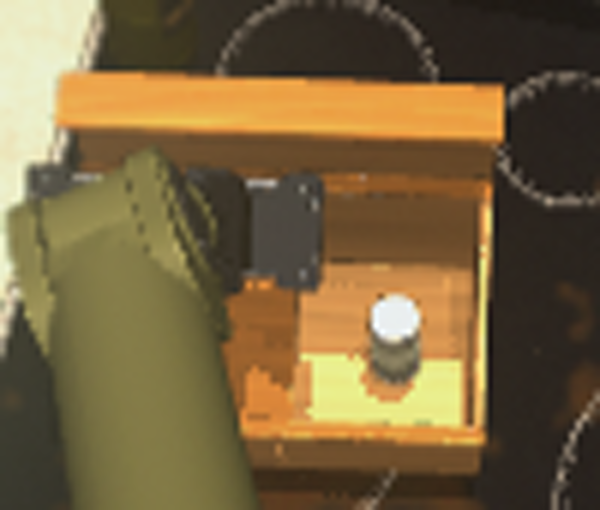

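```bash
python3 -m pendant '[{"rx":0,"ry":0,"rz":0,"tx":0,"ty":2,"tz":0,"jaw":0},{"rx":0,"ry":0,"rz":0,"tx":0,"ty":2,"tz":0,"jaw":0},{"rx":0,"ry":0,"rz":0,"tx":0,"ty":0,"tz":0,"jaw":0},{"rx":0,"ry":0,"rz":0,"tx":0,"ty":0,"tz":0,"jaw":0}]';python3 - <<'E'
from plan import *
delta(tab+.014*n)
f=env.get_obs()['force'];print(f@n,f@yl,f@up)
E
```

```text
time_s: 9.3
tool_pos: [0.5648, 0.2008, 0.1455]
tool_rot: [-179.8, 27.9, -169.6]
force: [-3.5, -7.3, 9.6]
grip_width: 0.0003
pos [0.5648 0.2008 0.1455] loc [0.0461 0.0687 0.1455] F [-3.5 -7.3  9.6] t 9.3 w 0.0003
shift tool mm [  -0.9 -137.7  -12.9]
10.746795158108922 -6.561983158606545 0.2605134872006044
```

```bash
python3 -m pendant '[{"rx":0,"ry":0,"rz":0,"tx":0,"ty":0,"tz":-8,"jaw":0},{"rx":0,"ry":0,"rz":0,"tx":0,"ty":0,"tz":-12,"jaw":0},{"rx":0,"ry":0,"rz":0,"tx":0,"ty":0,"tz":-25,"jaw":0},{"rx":0,"ry":0,"rz":0,"tx":0,"ty":0,"tz":-30,"jaw":0},{"rx":0,"ry":0,"rz":0,"tx":0,"ty":0,"tz":-30,"jaw":0},{"rx":0,"ry":0,"rz":0,"tx":0,"ty":0,"tz":-30,"jaw":0},{"rx":0,"ry":0,"rz":0,"tx":0,"ty":0,"tz":-20,"jaw":0},{"rx":0,"ry":0,"rz":0,"tx":0,"ty":0,"tz":0,"jaw":0}]';python3 - <<'E'
from plan import *
delta(tab+.014*n)
for nm,b in (('side',(205,130,310,265)),('top',(195,140,295,225))):
    c=env.read_camera(nm); np.savez(nm+'7.npz',**c); crop(c,nm+'7.png',*b,4 if nm=='side' else 6)
    # white lid segmentation
    P=cloud(c); L=(P-[p[0],p[1],0])@C
    m=(L[...,0]>-.075)&(L[...,0]<.07)&(L[...,1]>-.14)&(L[...,1]<0)&(L[...,2]>.08)&(L[...,2]<.105)&(c['img'].min(-1)>150)
    print(nm,m.sum(),np.argwhere(m).mean(0)[::-1], P[m].mean(0),L[m].mean(0),L[m].min(0),L[m].max(0))
E
```

```text
time_s: 9.97
tool_pos: [0.4925, 0.1924, 0.2839]
tool_rot: [-180.0, 28.1, -169.4]
force: [-0.4, 0.4, -1.0]
grip_width: 0.0006
pos [0.4925 0.1924 0.2839] loc [-0.0265  0.0736  0.2839] F [-0.4  0.4 -1. ] t 9.97 w 0.0006
shift tool mm [   0.5 -142.7  142.6]
side 66 [264.92424242 219.96969697] [0.54675129 0.04607788 0.0928024 ] [ 9.87430811e-05 -8.01533102e-02  9.28023984e-02] [-0.0147462  -0.09579806  0.08911815] [ 0.01645385 -0.0616892   0.09645684]
top 48 [260.41666667 192.60416667] [0.54728676 0.04892825 0.08980105] [ 0.00114619 -0.07744883  0.08980105] [-0.01537253 -0.09252955  0.08335314] [ 0.0176246  -0.0629784   0.09659577]
```

View pics/side7.png

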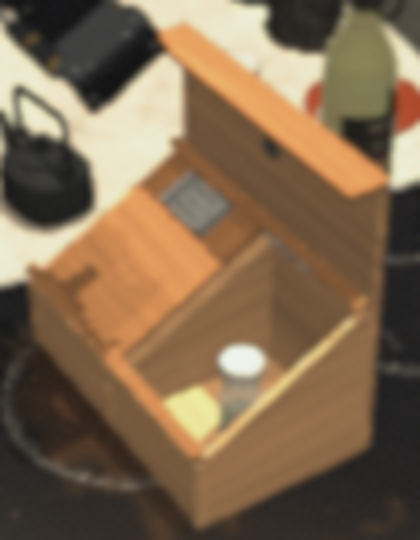

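View pics/top7.png

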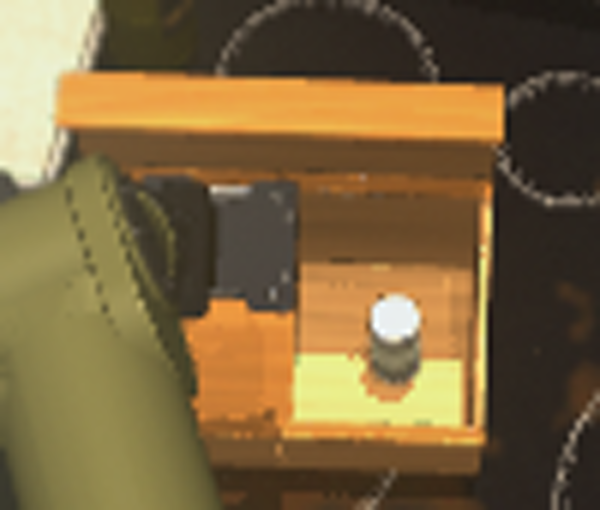

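```bash
cat >> plan.py <<'E'
tz=lambda lean: ori(lean)[:,2]
E
python3 - <<'E'
from plan import *
s=dict(np.load('side7.npz'));t=dict(np.load('top7.npz'))
for c in (s,t):
    P=cloud(c); L=(P-[p[0],p[1],0])@C
    m=(L[...,0]>-.075)&(L[...,0]<.07)&(L[...,1]>-.14)&(L[...,1]<0)&(L[...,2]>.08)&(L[...,2]<.105)&(c['img'].min(-1)>150)
    uv=np.argwhere(m)[:,::-1]; q=cv2.minEnclosingCircle(uv.astype(np.float32)); w=onz(c,[uv.mean(0)],.092)[0]; print('lid',w,toloc(w), q)
    m=(L[...,0]>.01)&(L[...,0]<.078)&(L[...,1]>-.0)&(L[...,1]<.14)&(L[...,2]>.12)&(L[...,2]<.18)
    g=c['img'].astype(int); m&=(abs(g[...,0]-g[...,2])<25)&(g.min(-1)>70)
    print('tab grey',m.sum(),np.median(L[m],0),L[m].min(0),L[m].max(0))
w=world(s,[(196/4-.5+205,202/4-.5+130)])[0]; print(toloc(w))
jar=loc([.0005,-.0788,0])
M=ori(th); g=loc([.0005-.003,-.0788,.080])
delta(g+.005*M[:,2]+.11*n,M); print(g)
E
```

```text
lid [0.54710202 0.04687742 0.092     ] [ 0.0005897  -0.07943135  0.092     ] ((265.0, 219.5), 5.2202534675598145)
tab grey 117 [0.04580572 0.05812008 0.14839006] [0.02803795 0.02684548 0.13731671] [0.06222308 0.08499804 0.16053591]
lid [0.54637517 0.04874118 0.092     ] [ 0.00021576 -0.07746613  0.092     ] ((260.5, 192.5), 3.8079864978790283)
  return _methods._mean(a, axis=axis, dtype=dtype,
  ret = um.true_divide(
Traceback (most recent call last):
ValueError: zero-size array to reduction operation minimum which has no identity
```

```bash
python3 - <<'E'
from plan import *
M=ori(th); g=loc([.0005-.003,-.0785,.080])
print(g)
delta(g+.005*M[:,2]+.11*n,M)
E
```

```text
[0.54389413 0.04722833 0.08      ]
pos [0.4922 0.1911 0.2816] loc [-0.027   0.0724  0.2816] F [ 0.2 -0.7  0.2] t 10.07 w 0.0001
shift tool mm [  73.1 -150.7   84.6]
rotvec deg [-0.03 -0.07  0.05]
```

```bash
python3 -m pendant '[{"rx":0,"ry":0,"rz":0,"tx":14.5,"ty":-30,"tz":0,"jaw":60},{"rx":0,"ry":0,"rz":0,"tx":14.5,"ty":-30,"tz":0,"jaw":60},{"rx":0,"ry":0,"rz":0,"tx":14.5,"ty":-30,"tz":0,"jaw":60},{"rx":0,"ry":0,"rz":0,"tx":14.5,"ty":-30,"tz":0,"jaw":60},{"rx":0,"ry":0,"rz":0,"tx":14.5,"ty":-30,"tz":0,"jaw":60},{"rx":0,"ry":0,"rz":0,"tx":0,"ty":0,"tz":28,"jaw":60},{"rx":0,"ry":0,"rz":0,"tx":0,"ty":0,"tz":28,"jaw":60},{"rx":0,"ry":0,"rz":0,"tx":0,"ty":0,"tz":28,"jaw":60},{"rx":0,"ry":0,"rz":0,"tx":0,"ty":0,"tz":0,"jaw":60},{"rx":0,"ry":0,"rz":0,"tx":0,"ty":0,"tz":0,"jaw":60},{"rx":0,"ry":0,"rz":0,"tx":0,"ty":0,"tz":0,"jaw":60}]'; python3 - <<'E'
from plan import *
M=ori(th); g=loc([.0005-.003,-.0785,.080])
delta(g+.005*M[:,2],M)
E
```

```text
time_s: 10.98
tool_pos: [0.5423, 0.0688, 0.1669]
tool_rot: [-179.8, 25.9, -169.4]
force: [-0.0, -0.3, 0.5]
grip_width: 0.0586
pos [0.5423 0.0688 0.1669] loc [-1.000e-04 -5.700e-02  1.669e-01] F [-0.  -0.3  0.5] t 10.98 w 0.0586
shift tool mm [ 39.9 -21.2  82.2]
rotvec deg [-0.22 -2.15  0.05]
```

```bash
python3 -m pendant '[{"rx":0,"ry":-1,"rz":0,"tx":0,"ty":-4,"tz":-5,"jaw":60},{"rx":0,"ry":-1,"rz":0,"tx":7,"ty":-5,"tz":0,"jaw":60},{"rx":0,"ry":0,"rz":0,"tx":8,"ty":-6,"tz":0,"jaw":60},{"rx":0,"ry":0,"rz":0,"tx":8,"ty":-6,"tz":0,"jaw":60},{"rx":0,"ry":0,"rz":0,"tx":8,"ty":0,"tz":0,"jaw":60},{"rx":0,"ry":0,"rz":0,"tx":8,"ty":0,"tz":0,"jaw":60},{"rx":0,"ry":0,"rz":0,"tx":0,"ty":0,"tz":0,"jaw":60},{"rx":0,"ry":0,"rz":0,"tx":0,"ty":0,"tz":0,"jaw":60}]'; python3 - <<'E'
from plan import *
M=ori(th); g=loc([.0005-.003,-.0785,.080])
delta(g+.005*M[:,2],M); print(env.get_obs()['qpos'].round(1))
E
```

```text
time_s: 11.65
tool_pos: [0.5101, 0.0417, 0.1538]
tool_rot: [-179.7, 28.0, -169.4]
force: [0.4, -0.7, 0.4]
grip_width: 0.0603
pos [0.5101 0.0417 0.1538] loc [-0.0367 -0.0778  0.1538] F [ 0.4 -0.7  0.4] t 11.65 w 0.0603
shift tool mm [ 4.3 -0.4 86.2]
rotvec deg [-0.23 -0.06  0.08]
[  1.2 -13.3  -6.9 130.8  -6.2  34.6  98.9]
```

```bash
python3 -m pendant '[{"rx":-0.1,"ry":4,"rz":0,"tx":0,"ty":0,"tz":0,"jaw":60},{"rx":-0.1,"ry":4,"rz":0,"tx":0,"ty":0,"tz":0,"jaw":60},{"rx":0,"ry":0,"rz":0,"tx":0,"ty":0,"tz":0,"jaw":60},{"rx":0,"ry":0,"rz":0,"tx":0,"ty":0,"tz":0,"jaw":60}]'; python3 - <<'E'
from plan import *
M=ori(np.radians(20)); g=loc([.0005-.003,-.0785,.080])
delta(g+.005*M[:,2],M); print(env.get_obs()['qpos'].round(1))
E
```

```text
time_s: 11.98
tool_pos: [0.5115, 0.042, 0.1538]
tool_rot: [-180.0, 20.0, -169.4]
force: [0.5, -0.6, -0.6]
grip_width: 0.06
pos [0.5115 0.042  0.1538] loc [-0.0353 -0.0778  0.1538] F [ 0.5 -0.6 -0.6] t 11.98 w 0.06
shift tool mm [-5.6 -0.7 85.6]
rotvec deg [-0.01  0.01  0.07]
[  1.7  -8.3  -7.9 124.3  -3.7  44.   96.6]
```

```bash
python3 -m pendant '[{"rx":0,"ry":0,"rz":0,"tx":-3,"ty":-0.5,"tz":10,"jaw":60},{"rx":0,"ry":0,"rz":0,"tx":-2.6,"ty":0,"tz":15,"jaw":60},{"rx":0,"ry":0,"rz":0,"tx":0,"ty":0,"tz":15,"jaw":60},{"rx":0,"ry":0,"rz":0,"tx":0,"ty":0,"tz":10,"jaw":60},{"rx":0,"ry":0,"rz":0,"tx":0,"ty":0,"tz":0,"jaw":60},{"rx":0,"ry":0,"rz":0,"tx":0,"ty":0,"tz":0,"jaw":60}]'; python3 - <<'E'
from plan import *
M=ori(np.radians(20)); g=loc([.0005-.003,-.0785,.080])
delta(g+.005*M[:,2],M)
c=env.read_camera('side'); crop(c,'s8.png',225,160,305,265,5)
E
```

```text
time_s: 12.48
tool_pos: [0.5313, 0.0449, 0.1069]
tool_rot: [-180.0, 19.8, -169.4]
force: [0.0, -0.0, 0.6]
grip_width: 0.0599
pos [0.5313 0.0449 0.1069] loc [-0.0153 -0.0785  0.1069] F [ 0.  -0.   0.6] t 12.48 w 0.0599
shift tool mm [-3.  -0.  34.7]
rotvec deg [-0.01 -0.23  0.03]
```

View pics/s8.png

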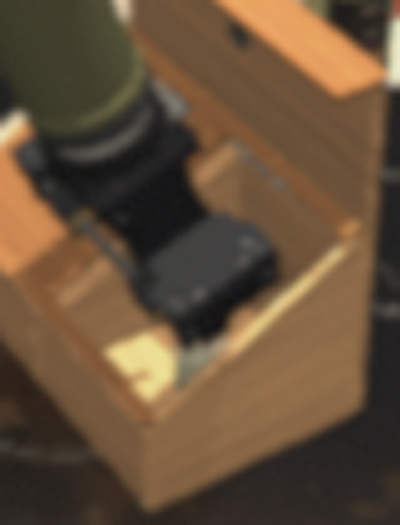

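```bash
python3 -m pendant '[{"rx":0,"ry":0,"rz":0,"tx":-2,"ty":0,"tz":10,"jaw":60},{"rx":0,"ry":0,"rz":0,"tx":-1,"ty":0,"tz":8,"jaw":60},{"rx":0,"ry":0,"rz":0,"tx":0,"ty":0,"tz":6,"jaw":60},{"rx":0,"ry":0,"rz":0,"tx":0,"ty":0,"tz":4,"jaw":60},{"rx":0,"ry":0,"rz":0,"tx":0,"ty":0,"tz":0,"jaw":60},{"rx":0,"ry":0,"rz":0,"tx":0,"ty":0,"tz":0,"jaw":60}]'; python3 -m pendant '[{"rx":0,"ry":0,"rz":0,"tx":0,"ty":0,"tz":3,"jaw":60},{"rx":0,"ry":0,"rz":0,"tx":0,"ty":0,"tz":2,"jaw":60},{"rx":0,"ry":0,"rz":0,"tx":0,"ty":0,"tz":0,"jaw":60},{"rx":0,"ry":0,"rz":0,"tx":0,"ty":0,"tz":0,"jaw":60}]'; python3 - <<'E'
from plan import *
M=ori(np.radians(20)); g=loc([.0005-.003,-.0785,.080])
delta(g+.005*M[:,2],M)
E
```

```text
time_s: 13.03
tool_pos: [0.5441, 0.0472, 0.0823]
tool_rot: [-180.0, 19.8, -169.4]
force: [0.2, 0.4, -0.5]
grip_width: 0.06
time_s: 13.37
tool_pos: [0.546, 0.0475, 0.078]
tool_rot: [-180.0, 19.9, -169.4]
force: [0.5, -0.4, -0.0]
grip_width: 0.06
pos [0.546  0.0475 0.078 ] loc [-0.0004 -0.0786  0.078 ] F [ 0.5 -0.4 -0. ] t 13.37 w 0.06
shift tool mm [1.3 0.1 2.4]
rotvec deg [-0.03 -0.13  0.03]
```

```bash
python3 -m pendant '[{"rx":0,"ry":0,"rz":0,"tx":0,"ty":0,"tz":2,"jaw":60},{"rx":0,"ry":0,"rz":0,"tx":0,"ty":0,"tz":0,"jaw":48},{"rx":0,"ry":0,"rz":0,"tx":0,"ty":0,"tz":0,"jaw":44},{"rx":0,"ry":0,"rz":0,"tx":0,"ty":0,"tz":0,"jaw":41},{"rx":0,"ry":0,"rz":0,"tx":0,"ty":0,"tz":0,"jaw":39},{"rx":0,"ry":0,"rz":0,"tx":0,"ty":0,"tz":0,"jaw":36},{"rx":0,"ry":0,"rz":0,"tx":0,"ty":0,"tz":0,"jaw":30},{"rx":0,"ry":0,"rz":0,"tx":0,"ty":0,"tz":0,"jaw":25},{"rx":0,"ry":0,"rz":0,"tx":0,"ty":0,"tz":0,"jaw":25},{"rx":0,"ry":0,"rz":0,"tx":0,"ty":0,"tz":0,"jaw":25}]' 30; python3 - <<'E'
from plan import *
M=ori(np.radians(20)); g=loc([.0005-.003,-.0785,.080])
delta(g+.005*M[:,2],M)
c=env.read_camera('side'); crop(c,'s9.png',225,160,305,265,5)
E
```

```text
time_s: 14.2
tool_pos: [0.5467, 0.0477, 0.0762]
tool_rot: [-180.0, 19.9, -169.4]
force: [0.4, 0.5, -0.3]
grip_width: 0.0346
pos [0.5467 0.0477 0.0762] loc [ 0.0004 -0.0786  0.0762] F [ 0.4  0.5 -0.3] t 14.2 w 0.0346
shift tool mm [1.4 0.1 0.5]
rotvec deg [-0.03 -0.12  0.04]
```

View pics/s9.png

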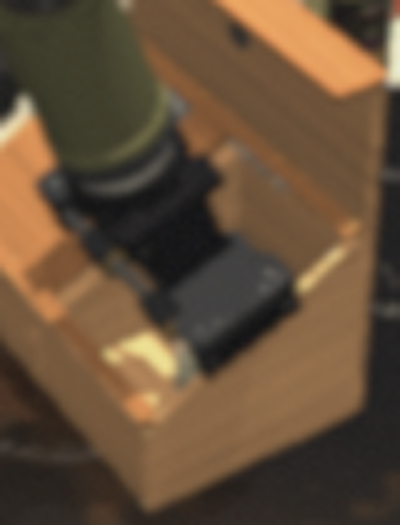

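```bash
python3 -m pendant '[{"rx":0,"ry":0,"rz":0,"tx":0,"ty":0,"tz":0,"jaw":25},{"rx":0,"ry":0,"rz":0,"tx":0,"ty":0,"tz":0,"jaw":25}]' 40;python3 -m pendant '[{"rx":0,"ry":0,"rz":0,"tx":-1.4,"ty":0,"tz":-3.8,"jaw":25},{"rx":0,"ry":0,"rz":0,"tx":-2.05,"ty":0,"tz":-5.64,"jaw":25},{"rx":0,"ry":0,"rz":0,"tx":-2.73,"ty":0,"tz":-7.52,"jaw":25},{"rx":0,"ry":0,"rz":0,"tx":-2.73,"ty":0,"tz":-7.52,"jaw":25},{"rx":0,"ry":0,"rz":0,"tx":0,"ty":0,"tz":0,"jaw":25},{"rx":0,"ry":0,"rz":0,"tx":0,"ty":0,"tz":0,"jaw":25}]'; python3 - <<'E'
from plan import *
delta(cur()[0])
c=env.read_camera('side'); crop(c,'s10.png',225,150,305,265,5)
E
```

```text
time_s: 14.42
tool_pos: [0.5467, 0.0477, 0.0762]
tool_rot: [-180.0, 19.9, -169.4]
force: [0.2, 0.2, -0.8]
grip_width: 0.034
time_s: 14.92
tool_pos: [0.5474, 0.0477, 0.1034]
tool_rot: [-179.9, 20.0, -169.4]
force: [0.5, -0.0, -1.2]
grip_width: 0.034
pos [0.5474 0.0477 0.1034] loc [ 0.0011 -0.0787  0.1034] F [ 0.5 -0.  -1.2] t 14.92 w 0.034
shift tool mm [0. 0. 0.]
```

View pics/s10.png

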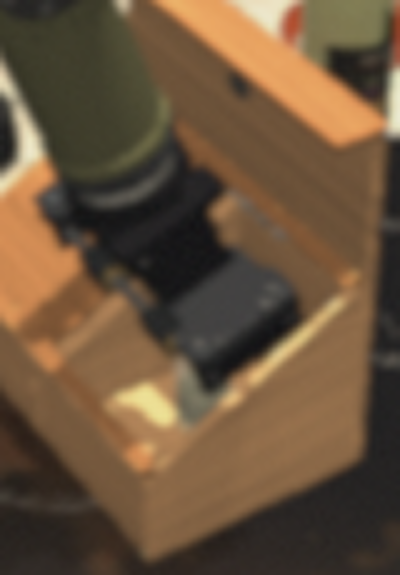

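```bash
python3 -m pendant '[{"rx":0,"ry":0,"rz":0,"tx":-3.42,"ty":0,"tz":-9.4,"jaw":25},{"rx":0,"ry":0,"rz":0,"tx":-5.13,"ty":0,"tz":-14.1,"jaw":25},{"rx":0,"ry":0,"rz":0,"tx":-5.13,"ty":0,"tz":-14.1,"jaw":25},{"rx":0,"ry":0,"rz":0,"tx":-5.13,"ty":0,"tz":-14.1,"jaw":25},{"rx":0,"ry":0,"rz":0,"tx":-5.13,"ty":0,"tz":-14.1,"jaw":25},{"rx":0,"ry":0,"rz":0,"tx":-5.13,"ty":0,"tz":-14.1,"jaw":25},{"rx":0,"ry":0,"rz":0,"tx":-5.13,"ty":0,"tz":-14.1,"jaw":25},{"rx":0,"ry":0,"rz":0,"tx":-5.13,"ty":0,"tz":-14.1,"jaw":25},{"rx":0,"ry":0,"rz":0,"tx":-3.42,"ty":0,"tz":-9.4,"jaw":25},{"rx":0,"ry":0,"rz":0,"tx":0,"ty":0,"tz":0,"jaw":25},{"rx":0,"ry":0,"rz":0,"tx":0,"ty":0,"tz":0,"jaw":25}]'; python3 - <<'E'
from plan import *
delta([.459,-.225,.22]); print(env.get_obs()['qpos'].round(1))
c=env.read_camera('side'); crop(c,'s11.png',215,110,315,265,4); np.savez('side11.npz',**c)
E
```

```text
time_s: 15.88
tool_pos: [0.547, 0.0478, 0.2275]
tool_rot: [-180.0, 19.9, -169.4]
force: [-0.4, 0.1, -1.7]
grip_width: 0.0339
pos [0.547  0.0478 0.2275] loc [ 0.0007 -0.0785  0.2275] F [-0.4  0.1 -1.7] t 15.88 w 0.0339
shift tool mm [ 131.  -252.1  -39.2]
[  1.6  -7.3  -7.9 114.6  -3.   52.9  95.5]
```

View pics/s11.png

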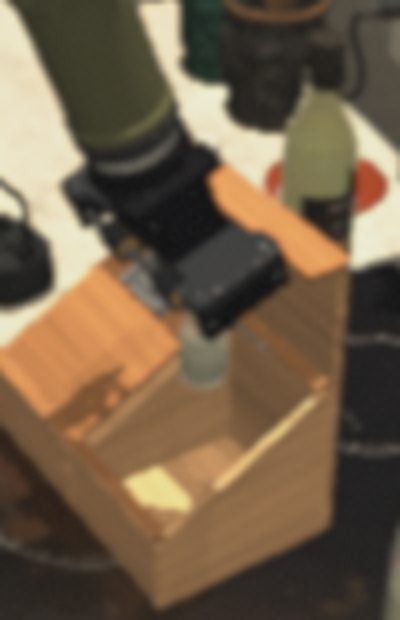

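```bash
python3 -m pendant '[{"rx":0,"ry":0,"rz":0,"tx":4,"ty":-8,"tz":-1.2,"jaw":25},{"rx":0,"ry":0,"rz":0,"tx":8,"ty":-15.5,"tz":-2.4,"jaw":25},{"rx":0,"ry":0,"rz":0,"tx":8,"ty":-15.5,"tz":-2.4,"jaw":25},{"rx":0,"ry":0,"rz":0,"tx":8,"ty":-15.5,"tz":-2.4,"jaw":25},{"rx":0,"ry":0,"rz":0,"tx":8,"ty":-15.5,"tz":-2.4,"jaw":25},{"rx":0,"ry":0,"rz":0,"tx":8,"ty":-15.5,"tz":-2.4,"jaw":25},{"rx":0,"ry":0,"rz":0,"tx":8,"ty":-15.5,"tz":-2.4,"jaw":25},{"rx":0,"ry":0,"rz":0,"tx":8,"ty":-15.5,"tz":-2.4,"jaw":25},{"rx":0,"ry":0,"rz":0,"tx":8,"ty":-15.5,"tz":-2.4,"jaw":25},{"rx":0,"ry":0,"rz":0,"tx":8,"ty":-15.5,"tz":-2.4,"jaw":25},{"rx":0,"ry":0,"rz":0,"tx":8,"ty":-15.5,"tz":-2.4,"jaw":25},{"rx":0,"ry":0,"rz":0,"tx":8,"ty":-15.5,"tz":-2.4,"jaw":25},{"rx":0,"ry":0,"rz":0,"tx":8,"ty":-15.5,"tz":-2.4,"jaw":25},{"rx":0,"ry":0,"rz":0,"tx":8,"ty":-15.5,"tz":-2.4,"jaw":25},{"rx":0,"ry":0,"rz":0,"tx":8,"ty":-15.5,"tz":-2.4,"jaw":25},{"rx":0,"ry":0,"rz":0,"tx":8,"ty":-15.5,"tz":-2.4,"jaw":25},{"rx":0,"ry":0,"rz":0,"tx":4,"ty":-8,"tz":-1.2,"jaw":25},{"rx":0,"ry":0,"rz":0,"tx":0,"ty":0,"tz":0,"jaw":25},{"rx":0,"ry":0,"rz":0,"tx":0,"ty":0,"tz":0,"jaw":25}]'; python3 - <<'E'
from plan import *
delta([.459,-.225,.22],ori(np.radians(19.9))); print(env.get_obs()['qpos'].round(1))
E
```

```text
time_s: 17.52
tool_pos: [0.4609, -0.2208, 0.2193]
tool_rot: [180.0, 19.8, -169.5]
force: [0.8, 1.0, -2.1]
grip_width: 0.0343
pos [ 0.4609 -0.2208  0.2193] loc [-0.1331 -0.3268  0.2193] F [ 0.8  1.  -2.1] t 17.52 w 0.0343
shift tool mm [ 2.2 -3.8 -1.5]
rotvec deg [ 0.02 -0.08 -0.04]
[ 13.4  -9.6  16.7 117.1 -11.9  57.5 135.8]
```

```bash
python3 - <<'E'
from plan import *
for nm,b,s in (('side',(215,200,345,345),4),('top',(270,160,370,260),5)):
    c=env.read_camera(nm); np.savez(nm+'12.npz',**c); crop(c,nm+'12.png',*b,s)
E
```

```text
(no output)
```

View pics/side12.png

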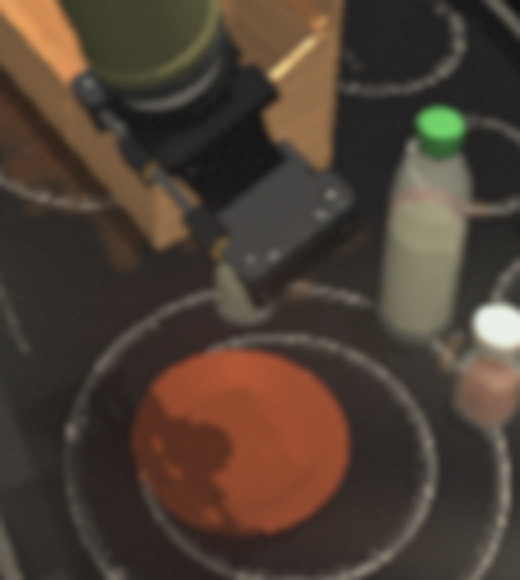

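View pics/top12.png

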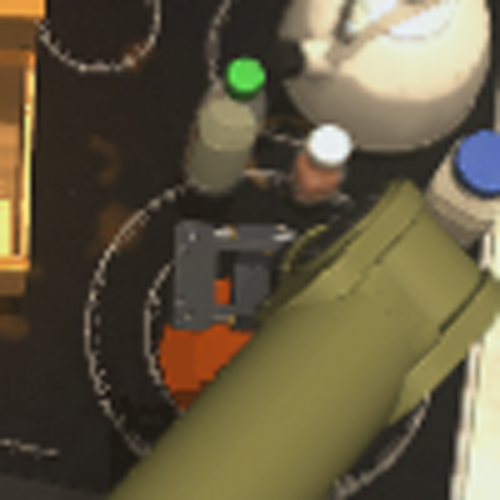

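```bash
python3 - <<'E'
from plan import *
P,M,o=cur()
c=dict(np.load('side12.npz'))
a=np.linspace(0,2*np.pi,24)
ring=np.c_[P[0]+.019*np.cos(a),P[1]+.019*np.sin(a),0*a+P[2]-.070]
sa=np.c_[.459+.0735*np.cos(a),-.225+.0735*np.sin(a),0*a+.018]
fl=np.c_[.459+.043*np.cos(a),-.225+.043*np.sin(a),0*a+.010]
crop(c,'s13.png',215,200,345,345,4,np.r_[proj(c,ring),proj(c,sa),proj(c,fl)])
t=dict(np.load('top12.npz')); 
crop(t,'t13.png',270,160,370,260,5,np.r_[proj(t,sa)])
Q=cloud(t)
for u,v in [(300,250),(330,220),(350,205),(355,225),(365,220),(340,212),(318,215)]: print(u,v,Q[v,u].round(3))
E
```

```text
300 250 [ 0.203 -0.122  0.626]
330 220 [ 0.303 -0.185  0.604]
350 205 [ 0.357 -0.232  0.599]
355 225 [ 0.307 -0.253  0.595]
365 220 [ 0.33  -0.28   0.584]
340 212 [ 0.327 -0.206  0.613]
318 215 [ 0.427 -0.182  0.289]
```

View pics/s13.png

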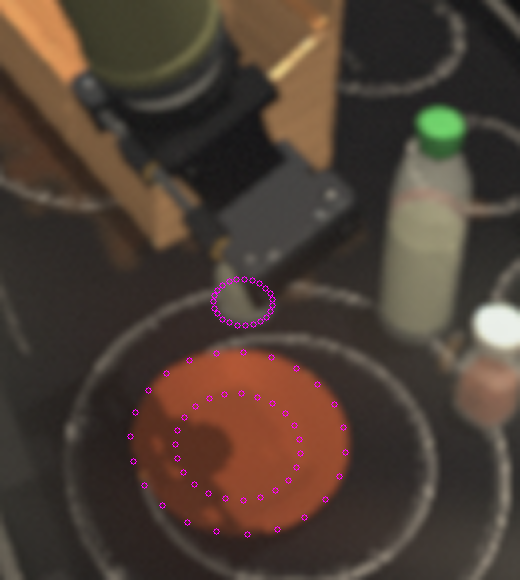

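View pics/t13.png

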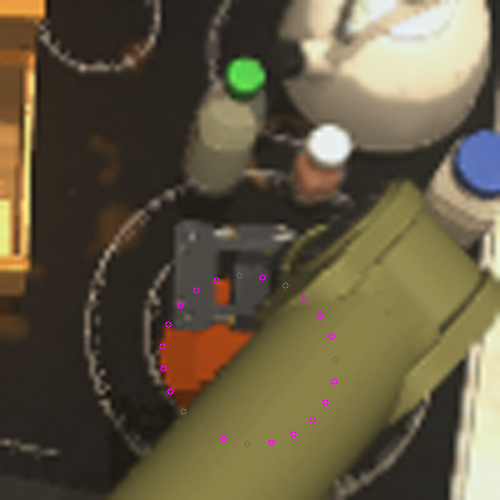

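```bash
python3 -m pendant '[{"rx":0,"ry":0,"rz":0,"tx":2.2,"ty":-3.8,"tz":-1.5,"jaw":25},{"rx":0,"ry":0,"rz":0,"tx":2.4,"ty":0,"tz":6.6,"jaw":25},{"rx":0,"ry":0,"rz":0,"tx":4.8,"ty":0,"tz":13.2,"jaw":25},{"rx":0,"ry":0,"rz":0,"tx":4.8,"ty":0,"tz":13.2,"jaw":25},{"rx":0,"ry":0,"rz":0,"tx":4.8,"ty":0,"tz":13.2,"jaw":25},{"rx":0,"ry":0,"rz":0,"tx":4.8,"ty":0,"tz":13.2,"jaw":25},{"rx":0,"ry":0,"rz":0,"tx":4.8,"ty":0,"tz":13.2,"jaw":25},{"rx":0,"ry":0,"rz":0,"tx":4.8,"ty":0,"tz":13.2,"jaw":25},{"rx":0,"ry":0,"rz":0,"tx":4.8,"ty":0,"tz":13.2,"jaw":25},{"rx":0,"ry":0,"rz":0,"tx":2.4,"ty":0,"tz":6.6,"jaw":25},{"rx":0,"ry":0,"rz":0,"tx":1.0,"ty":0,"tz":2.8,"jaw":25},{"rx":0,"ry":0,"rz":0,"tx":0,"ty":0,"tz":0,"jaw":25},{"rx":0,"ry":0,"rz":0,"tx":0,"ty":0,"tz":0,"jaw":25}]'; python3 - <<'E'
from plan import *
delta([.459,-.225,.080],ori(np.radians(19.9))); print(env.get_obs()['qpos'].round(1))
P,M,o=cur()
c=env.read_camera('side')
a=np.linspace(0,2*np.pi,24)
ring=np.c_[P[0]+.019*np.cos(a),P[1]+.019*np.sin(a),0*a+P[2]-.070]
fl=np.c_[.459+.043*np.cos(a),-.225+.043*np.sin(a),0*a+.010]
crop(c,'s14.png',235,260,315,345,7); crop(c,'s14b.png',235,260,315,345,7,np.r_[proj(c,ring),proj(c,fl)])
E
```

```text
time_s: 18.7
tool_pos: [0.4597, -0.2254, 0.1058]
tool_rot: [-179.9, 19.9, -169.4]
force: [0.1, 0.5, 0.1]
grip_width: 0.034
pos [ 0.4597 -0.2254  0.1058] loc [-0.1351 -0.3311  0.1058] F [0.1 0.5 0.1] t 18.7 w 0.034
shift tool mm [ 9.4  0.5 24.1]
rotvec deg [-0.06  0.01  0.05]
[ 13.2  -2.1  18.9 124.8 -18.4  43.9 144.6]
```

View pics/s14b.png

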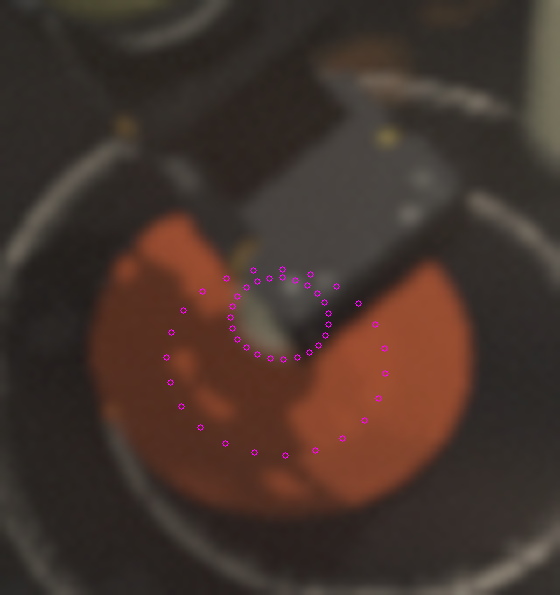

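```bash
python3 -m pendant '[{"rx":0,"ry":0,"rz":0,"tx":2.0,"ty":0.3,"tz":5.6,"jaw":25},{"rx":0,"ry":0,"rz":0,"tx":2.0,"ty":0.2,"tz":5.6,"jaw":25},{"rx":0,"ry":0,"rz":0,"tx":1.7,"ty":0,"tz":4.7,"jaw":25},{"rx":0,"ry":0,"rz":0,"tx":0.7,"ty":0,"tz":1.9,"jaw":25},{"rx":0,"ry":0,"rz":0,"tx":0,"ty":0,"tz":0,"jaw":25},{"rx":0,"ry":0,"rz":0,"tx":0,"ty":0,"tz":0,"jaw":25}]';python3 -m pendant '[{"rx":0,"ry":0,"rz":0,"tx":0.5,"ty":0,"tz":1.4,"jaw":25},{"rx":0,"ry":0,"rz":0,"tx":0.5,"ty":0,"tz":1.4,"jaw":25},{"rx":0,"ry":0,"rz":0,"tx":0,"ty":0,"tz":0,"jaw":25},{"rx":0,"ry":0,"rz":0,"tx":0,"ty":0,"tz":0,"jaw":25}]'; python3 - <<'E'
from plan import *
delta([.459,-.225,.080],ori(np.radians(19.9))); print(env.get_obs()['qpos'].round(1))
E
```

```text
time_s: 19.25
tool_pos: [0.4591, -0.2248, 0.0861]
tool_rot: [-180.0, 19.8, -169.4]
force: [0.3, 0.4, -0.3]
grip_width: 0.0337
time_s: 19.58
tool_pos: [0.4592, -0.2248, 0.0834]
tool_rot: [-180.0, 19.9, -169.4]
force: [-1.4, 0.1, -0.6]
grip_width: 0.0341
pos [ 0.4592 -0.2248  0.0834] loc [-0.1355 -0.3305  0.0834] F [-1.4  0.1 -0.6] t 19.58 w 0.0341
shift tool mm [ 1.4 -0.2  3.2]
rotvec deg [-0.03 -0.03  0.03]
[ 13.2  -0.2  19.2 126.  -20.5  41.2 146.9]
```

Small steps down until contact.

```bash
for i in 1 2 3; do python3 -m pendant '[{"rx":0,"ry":0,"rz":0,"tx":0.35,"ty":0,"tz":0.95,"jaw":25},{"rx":0,"ry":0,"rz":0,"tx":0,"ty":0,"tz":0,"jaw":25},{"rx":0,"ry":0,"rz":0,"tx":0,"ty":0,"tz":0,"jaw":25}]' | grep -E 'pos|force'; done
```

```text
tool_pos: [0.4592, -0.2248, 0.0824]
force: [0.1, 1.0, -1.1]
tool_pos: [0.4592, -0.2248, 0.0813]
force: [0.3, -0.6, -0.4]
tool_pos: [0.4592, -0.2248, 0.0803]
force: [-1.0, 0.2, -1.4]
```

```bash
for i in 1 2; do python3 -m pendant '[{"rx":0,"ry":0,"rz":0,"tx":0.3,"ty":0,"tz":0.75,"jaw":25},{"rx":0,"ry":0,"rz":0,"tx":0,"ty":0,"tz":0,"jaw":25},{"rx":0,"ry":0,"rz":0,"tx":0,"ty":0,"tz":0,"jaw":25}]' | grep -E 'pos|force'; done
```

```text
tool_pos: [0.4596, -0.2248, 0.0801]
force: [-0.6, 0.5, 3.4]
tool_pos: [0.4601, -0.2248, 0.0801]
force: [-1.7, 3.1, 7.4]
```

```bash
python3 -m pendant '[{"rx":0,"ry":0,"rz":0,"tx":-0.3,"ty":0,"tz":-0.8,"jaw":25},{"rx":0,"ry":0,"rz":0,"tx":0,"ty":0,"tz":0,"jaw":25},{"rx":0,"ry":0,"rz":0,"tx":0,"ty":0,"tz":0,"jaw":34},{"rx":0,"ry":0,"rz":0,"tx":0,"ty":0,"tz":0,"jaw":35},{"rx":0,"ry":0,"rz":0,"tx":0,"ty":0,"tz":0,"jaw":36},{"rx":0,"ry":0,"rz":0,"tx":0,"ty":0,"tz":0,"jaw":37},{"rx":0,"ry":0,"rz":0,"tx":0,"ty":0,"tz":0,"jaw":38.5},{"rx":0,"ry":0,"rz":0,"tx":0,"ty":0,"tz":0,"jaw":40},{"rx":0,"ry":0,"rz":0,"tx":0,"ty":0,"tz":0,"jaw":43},{"rx":0,"ry":0,"rz":0,"tx":0,"ty":0,"tz":0,"jaw":48},{"rx":0,"ry":0,"rz":0,"tx":0,"ty":0,"tz":0,"jaw":56},{"rx":0,"ry":0,"rz":0,"tx":0,"ty":0,"tz":0,"jaw":62},{"rx":0,"ry":0,"rz":0,"tx":0,"ty":0,"tz":0,"jaw":62},{"rx":0,"ry":0,"rz":0,"tx":0,"ty":0,"tz":0,"jaw":62}]'; python3 - <<'E'
from plan import *
c=env.read_camera('side'); crop(c,'s15.png',225,240,325,345,5)
E
```

```text
time_s: 22.0
tool_pos: [0.4592, -0.2248, 0.0796]
tool_rot: [-180.0, 19.9, -169.4]
force: [0.1, 0.5, -0.2]
grip_width: 0.0603
```

View pics/s15.png

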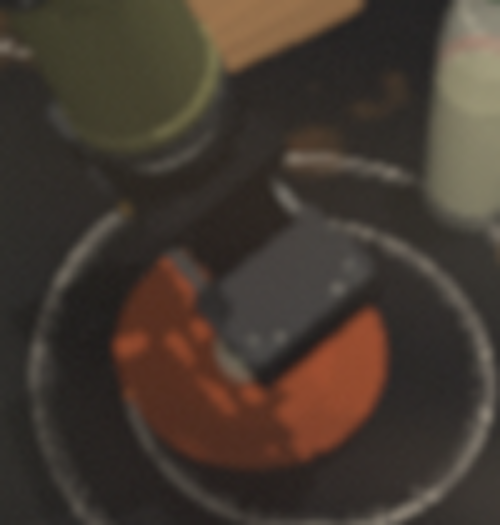

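```bash
python3 -m pendant '[{"rx":0,"ry":0,"rz":0,"tx":0,"ty":0,"tz":-6,"jaw":62},{"rx":0,"ry":0,"rz":0,"tx":0,"ty":0,"tz":-8,"jaw":62},{"rx":0,"ry":0,"rz":0,"tx":-2,"ty":0,"tz":-10,"jaw":62},{"rx":0,"ry":0,"rz":0,"tx":-2,"ty":0,"tz":-10,"jaw":62},{"rx":0,"ry":0,"rz":0,"tx":-4,"ty":0,"tz":-12,"jaw":62},{"rx":0,"ry":0,"rz":0,"tx":-4,"ty":0,"tz":-12,"jaw":62},{"rx":0,"ry":0,"rz":0,"tx":-4,"ty":0,"tz":-12,"jaw":62},{"rx":0,"ry":0,"rz":0,"tx":-4,"ty":0,"tz":-12,"jaw":62},{"rx":0,"ry":0,"rz":0,"tx":-4,"ty":0,"tz":-12,"jaw":62},{"rx":0,"ry":0,"rz":0,"tx":-4,"ty":0,"tz":-12,"jaw":62},{"rx":0,"ry":0,"rz":0,"tx":0,"ty":0,"tz":0,"jaw":62},{"rx":0,"ry":0,"rz":0,"tx":0,"ty":0,"tz":0,"jaw":62}]'; python3 - <<'E'
from plan import *
a=np.linspace(0,2*np.pi,24)
for nm,b,s in (('side',(205,140,345,345),3.5),('top',(195,140,395,260),4)):
    c=env.read_camera(nm); np.savez(nm+'16.npz',**c); cv2.imwrite
    im=crop(c,nm+'16.png',*b,s)
c=dict(np.load('side16.npz')); sa=np.c_[.459+.0735*np.cos(a),-.225+.0735*np.sin(a),0*a+.018]; rl=np.c_[.459+.018*np.cos(a),-.225+.018*np.sin(a),0*a+.096];rf=np.c_[.459+.019*np.cos(a),-.225+.019*np.sin(a),0*a+.010]
crop(c,'s17.png',225,240,345,345,5,np.r_[proj(c,sa),proj(c,rl),proj(c,rf)])
E
```

```text
time_s: 23.05
tool_pos: [0.4501, -0.227, 0.1904]
tool_rot: [-179.9, 20.0, -169.4]
force: [-0.3, 0.2, -0.4]
grip_width: 0.062
```

View pics/side16.png

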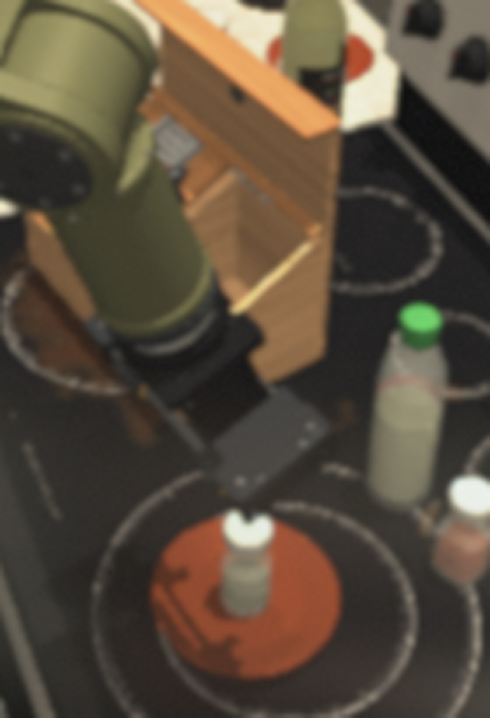

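View pics/s17.png

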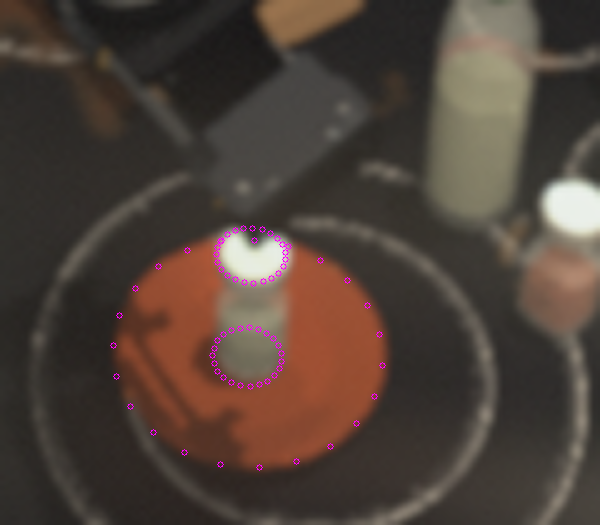

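View pics/top16.png

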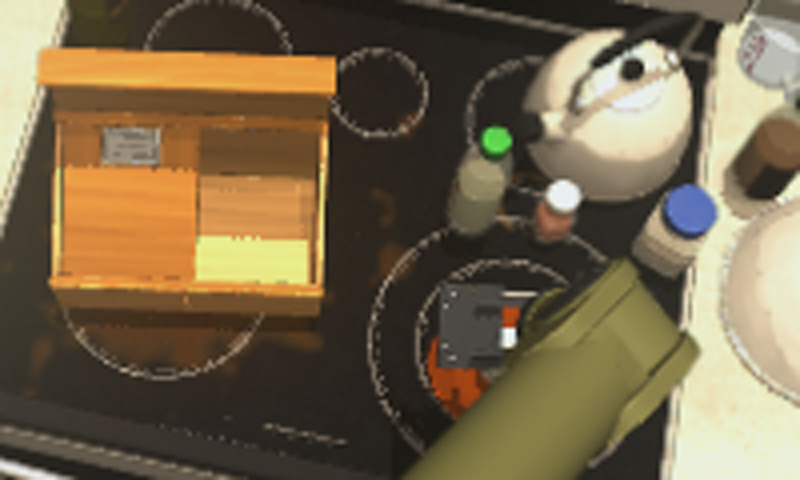

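```bash
python3 - <<'E'
from cell import env
print(env.get_obs()['force'].round(1)); print(env.sign_off())
E
```

```text
[ 0.2 -0.8  0.4]
the job is handed in; nothing more can be done
None
```

The jar is standing upright in the middle of the saucer, the cover is fully open, and I handed the job in at about 23 s.

I pressed the tab down and kept it down while I slid the cover left to its end stop. I then reached in with the tool leaning 20°, lifted the jar straight up and carried it to the saucer. I lowered it in small steps until it touched, let go, and drew the gripper back.

**Last checks**
- **Cover:** the tab had moved about 127 mm to the left (stop at 128 mm). The last top view still shows the cover open and the compartment empty.
- **Jar and saucer:** the side view shows the jar upright. Its lid and foot lie within about 1–2 mm of the saucer centre I had measured. The saucer's rim still lies where I first measured it.
- **Robot:** force readings were about zero, and the gripper was well above the jar.
- **Other things:** the vinegar, other jar and wide jar look unmoved. I did not look again at the teapot or tin at the end.

**What disagreed**
- **Tab height:** the floor of the tab was about 3 mm lower than my camera estimate, so I pressed by force.
- **Forces:** the press peaked at about 15 N for a moment while sliding. The jar reached about 7 N as it touched down, and I eased that off before letting go.
- **Short moves:** a few fast moves fell short of what I asked and had to be corrected.

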